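# Put the coupling nuts away in the barred drawer of the parts chest

## Task

Put all the hexagonal coupling nuts away in the small wooden chest: push the steel bar by its free end so that it swings out to stand roughly square to the chest's front, then press the button on top so that the drawer springs right out, and put every nut that stands on the bench into the drawer. With all of them in, push the drawer fully shut so that it latches, then swing the bar back flat across its front; leave everything else on the bench where it is.

Things in the scene. Friction and masses are not known exactly. Their poses are not given: they have to be found in the camera images.
- chest: Small wooden parts chest fixed on the bench, 160 deep (x) x 170 wide (y) x 80 mm high. Origin: on the bench under the middle of its open front; its own x points into the chest (away from the robot), y to its left side, z up. Its front carries one drawer; a steel bar lies across the drawer; a round button stands on its top near the front edge.
- bar (a joint): Angle (rad) of the steel bar, which turns level about an upright bolt at its right-hand (-y) end. 0: lies parallel to the chest's front, just before the drawer, which it blocks (a stop); grows as its free end swings towards the robot; 1.57: points straight away from the front; stop at 1.6. It stays where it is left; pushed near its free end it yields to about 1 N.
- bar_pivot (a point): On the bolt's axis, at the bar's mid-height (62 mm over the bench). Bolt head 18 mm across, 6 mm high on the bar. In the chest's frame it lies at x -34, y -125 mm.
- bar_end (a point): Middle of the end face of the bar's free end, 260 mm from the pivot, at mid-height. The bar is 18 mm thick (level) and 20 mm high, from 52 to 72 mm over the bench: it passes over the nuts. When it lies across the front, its last 50 mm stand out free past the chest's left side, where a finger can go in behind it.
- drawer (a joint): How far (m) the drawer stands out of the chest, along the chest's -x. About 0.003 when shut and latched (can be pressed in to -0.005); 0.115 fully out. A spring of 4 N (shut) to 1.7 N (out) drives it out; it has no handle. Pushing it fully in (about 10 N) makes it latch by itself below 0.004.
- drawer_in (a point): Centre of the drawer's inner floor (10 mm over the bench), moving with the drawer; axes as the chest's. Inside 94 (x) x 140 mm (y); sides and back only 14 mm high over the floor, front board 14 mm thick and up to 66 mm over the bench. Fully out, its middle lies 72 mm before the chest's front. Shut, there are 60 mm over the floor: one layer of nuts.
- drawer_face (a point): Centre of the outer face of the drawer's front board (156 x 61 mm), 36 mm over the bench; at the place to push it shut.
- latch (a joint): How far (m) the round button on the chest is pressed down: 0 up, 0.010 fully down, sprung (2 N rising to 6 N). Past about 0.007 it releases the shut drawer, which springs out by itself.
- button_top (a point): Centre of the button's top, 102 mm over the bench when up; button 28 mm across, in a black collar 44 mm across whose rim is 88 mm over the bench.
- nut0: Hexagonal steel coupling nut, 27 mm across the flats (31 over the corners), 32 mm high, about 0.11 kg, standing on end on the bench at first. Origin: centre of the underside; z is the nut's axis; its x axis is square to a pair of flats (and so every 60 degrees). May be absent.
- nut1: Hexagonal steel coupling nut, 27 mm across the flats (31 over the corners), 32 mm high, about 0.11 kg, standing on end on the bench at first. Origin: centre of the underside; z is the nut's axis; its x axis is square to a pair of flats (and so every 60 degrees). May be absent.
- nut2: Hexagonal steel coupling nut, 27 mm across the flats (31 over the corners), 32 mm high, about 0.11 kg, standing on end on the bench at first. Origin: centre of the underside; z is the nut's axis; its x axis is square to a pair of flats (and so every 60 degrees). May be absent.
- nut3: Hexagonal steel coupling nut, 27 mm across the flats (31 over the corners), 32 mm high, about 0.11 kg, standing on end on the bench at first. Origin: centre of the underside; z is the nut's axis; its x axis is square to a pair of flats (and so every 60 degrees). May be absent.
- nut4: Hexagonal steel coupling nut, 27 mm across the flats (31 over the corners), 32 mm high, about 0.11 kg, standing on end on the bench at first. Origin: centre of the underside; z is the nut's axis; its x axis is square to a pair of flats (and so every 60 degrees). May be absent.
- rubber_foot: low round black rubber foot, 26 mm across, 8 mm high, lying among the nuts; bystander. Origin: centre of its underside.
- tape_measure: yellow tape measure standing on edge, 70 x 36 x 60 mm; bystander. Origin: centre of its underside.
- screw_jar: glass jar with a steel lid, 64 mm across, 95 mm high; bystander. Origin: centre of its underside.
- spray_can: grey spray can, 60 mm across, 150 mm high; bystander. Origin: centre of its underside.
- screwdriver: screwdriver lying on the bench; bystander.
- offcut: offcut of pale wood, 80 x 50 x 30 mm; bystander. Origin: centre of its underside.
- tin: shallow open metal tin, 76 mm across, 35 mm high; bystander. Origin: centre of its underside.
There are look-alikes about, which are no part of the job. Leave any purple look-alike of the nut3 alone.

How it is judged:
By the outcome, as a careful person would: the job done as asked, in the order asked, and still so for the second after the job is handed in, with the robot touching nothing.
Of nut0, nut1, nut2, nut3, nut4 only 3 to 4 are there at a start; the rules pass over those that are not, and their reading is None.
At some moment in a run one of nut0, nut1, nut2, nut3, nut4 may be knocked a few centimetres aside while the robot is not near it.
Once in a run the grip may slacken for a moment while it holds something.
It also fails if it takes over 208 s, if anything falls off the work surface, if the arm or the gripper's body presses on something with over 40 N, if the wrist force passes 120 N, or if a joint passes its speed limit or range.

## Robot

A 6-joint arm with a two-finger parallel gripper is mounted at the origin on the work surface. World frame = base frame: x ahead of the robot, y to its left, z up, the work surface at z = 0. Lengths are in mm, angles in degrees, forces in N, time in s.
With the tool pointing down it reaches from about 300 to 850 mm from the base axis. Payload 4.2 kg.
Tool frame: the origin (TCP) lies midway between the tips of the shut fingers; the grasp point (between the pads) lies 19 mm behind it (env.tcp_to_grasp is the distance from the TCP to the grasp point, in mm); z points along the fingers, x is the direction in which the jaws open and shut, and the axes are right-handed (so a half turn about z gives the same grasp; the last joint's range is limited). The gripper opens to 91 mm and grips with 3 to 60 N. Pads are 32 mm wide; open, the fingers measure 118 mm over their backs; the gripper's body (76 mm by 178 mm) begins 60 mm behind the grasp point.
Start: joints at [71.276, 18.312, 89.639, -0, 72.044, -1.146], TCP at [173.658, 548.166, 213.976] pointing down, gripper open.
Joint ranges: [-177.97, 177.97], [-48.28, 115.42], [12.27, 149.76], [-77.06, 257.06], [2.81, 150.46], [-146.56, 146.56]. Speed limits (degrees/s): [147.25, 147.25, 180, 180, 180, 180].

## Interface

Orientations are given as [roll, pitch, yaw] about the fixed x, y, z axes, in that order (R = Rz(yaw) Ry(pitch) Rx(roll)).
In Python, from workcell import env gives the robot as it stands.
- The arm moves only by the tool drive_tool, never from a script. Its argument "motion" is a list of rows, each a list of 2 entries, a list of its own where there are three numbers: the shift along the world's x, y, z in m, then the turn, a rotation vector about the world's x, y, z in rad. In form: [[[dx, dy, dz], [wx, wy, wz]], ...]. A call has exactly 10 rows; each row shifts and turns the commanded pose from where the row before left it; what a row does not reach is not made up. A row lasts 1/12 s, in which the tool goes at most 41.7 mm and 7.16 degrees, less where a joint would pass 70% of its speed; a pose out of reach is approached as far as the arm can. A call is refused whole if a number of a shift passes 0.0417 or a number of a turn 0.125, either way. A call with a gripper value outside its range is refused whole. "claw" is the opening, from 0 (shut) to 1 (fully open), set as the call begins (left out, the last holds). The fingers move at their own pace and stop on an object; "force" is the grip in N (left out, the last holds). Time passes only in rows, so rows that do not move let the fingers close, or fill a call up. It gives the time, the measured TCP pose, the force and the opening at its end, in the units of the state.
- env.state(): the state, without advancing time (a new reading comes with each control period).
- env.grab_frame(name): name is "scene" or "top" or "wrist"; returns the picture (400x640x3 uint8, red, green, blue); there is no depth.
- env.camera_params(name): a dict with "fov_y" (degrees; the focal length in pixels is half the picture's height over the tangent of half this angle, whatever the lens; pixels are square), "cx", "cy" (the principal point, pixels), "pose" (4x4, takes a point from camera to world coordinates). Camera axes: x right, y down, z forward; pixel columns grow to the right and rows downward; lengths in mm; the calibration is good to about 2 mm. The wrist camera is an equidistant fisheye: a pixel r from the principal point sees the ray r / f radians off the axis. A picture is of the moment at which its call begins: read the wrist's pose just before it. camera_params takes no time and is no camera call; for the wrist camera it gives the pose at the moment of the call.
- env.job_done(): hands the job in, once; it reports no verdict.
The state is a dict: "time_s": time; "qpos": joint angles; "qvel": joint speeds; "effort": joint torques, N m; "ee_pos": TCP position; "ee_rot": TCP orientation; "force": force on the tool from outside, world axes, zero at the start; "torque": the same for the moment, N m; "gripper_width": finger opening in mm.
Only numpy, scipy, OpenCV 4.12 (cv2) and the standard library are available. Lean on these libraries where they do the work, as an engineer would, in place of code of your own. Each camera call takes 0.05 s, during which the arm holds its last target.

## Working session

There is one attempt and no reset: what is moved stays moved. The work goes in short steps, Python scripts to look and compute and a tool call to move; the robot and the scene stay as the last step left them, time stands still between calls to the robot, and variables do not carry over. Pictures are saved under pics/ and viewed, and the job is handed in when it is done.

Besides the shell and the picture viewer there is one more tool, called after "Request:" as name(argument=value, ...) on one line, values as JSON. drive_tool: Moves the arm, as the interface text tells. Its arguments: {"type":"object","properties":{"motion":{"type":"array","items":{"type":"array"}},"claw":{"type":"number"},"force":{"type":"number"}},"required":["motion"]}

```bash
ls; mkdir -p pics; python3 - <<'E'
from workcell import env
import cv2
print(env.state())
for n in ("scene","top","wrist"):
    p=env.camera_params(n); print(n,p)
    cv2.imwrite(f"pics/{n}0.png",env.grab_frame(n)[:,:,::-1])
E
```

```text
pics
{'time_s': 0.0, 'qpos': array([ 7.12771683e+01,  1.83503995e+01,  8.97048078e+01, -3.53452540e-04,
        7.20459525e+01, -1.14545344e+00]), 'qvel': array([ 0.12004779, -0.03235094, -0.06705297,  0.06727053,  0.00096262,
        0.02803298]), 'effort': array([ 1.16214629e-03, -4.12462056e+01, -2.31983739e+01,  7.27124722e-02,
        4.60103306e-02, -1.41162245e-04]), 'ee_pos': array([173.48030639, 547.67423952, 213.14357756]), 'ee_rot': array([-1.79998314e+02,  1.01146366e-01,  7.24227325e+01]), 'force': array([ 0.17429252, -0.81780373, -0.29074553]), 'torque': array([-0.02744736, -0.06359389,  0.00013391]), 'gripper_width': 91.24193233112514}
scene {'fov_y': 53.29595312480787, 'cx': 319.1619464098901, 'cy': 201.79695941642746, 'pose': array([[-7.68969266e-01,  3.96946898e-01, -5.01118178e-01,
         1.04124845e+03],
       [ 6.39088621e-01,  4.96787966e-01, -5.87169014e-01,
         5.16046088e+02],
       [ 1.58745618e-02, -7.71773851e-01, -6.35698924e-01,
         6.57343843e+02],
       [ 0.00000000e+00,  0.00000000e+00,  0.00000000e+00,
         1.00000000e+00]])}
top {
[... 164 characters left out ...]
63e+02],
       [-9.99848537e-01,  1.40148125e-03, -1.73476135e-02,
        -2.78630617e+00],
       [ 1.70349118e-02, -1.25417089e-01, -9.91957845e-01,
         1.07442475e+03],
       [ 0.00000000e+00,  0.00000000e+00,  0.00000000e+00,
         1.00000000e+00]])}
wrist {'fov_y': 65.70646984690485, 'cx': 316.272623437035, 'cy': 199.74574637574233, 'pose': array([[ 3.03055940e-01,  9.18456395e-01,  2.54155361e-01,
         1.01714465e+02],
       [ 9.52970565e-01, -2.91505132e-01, -8.28966888e-02,
         5.71404924e+02],
       [-2.04940183e-03,  2.67324912e-01, -9.63604271e-01,
         3.84662723e+02],
       [ 0.00000000e+00,  0.00000000e+00,  0.00000000e+00,
         1.00000000e+00]])}
```

View pics/top0.png

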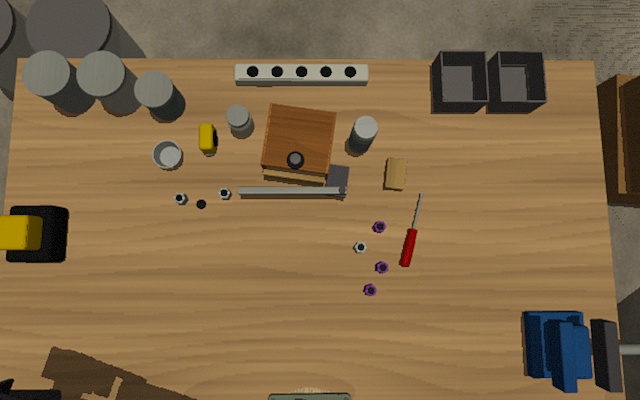

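View pics/scene0.png

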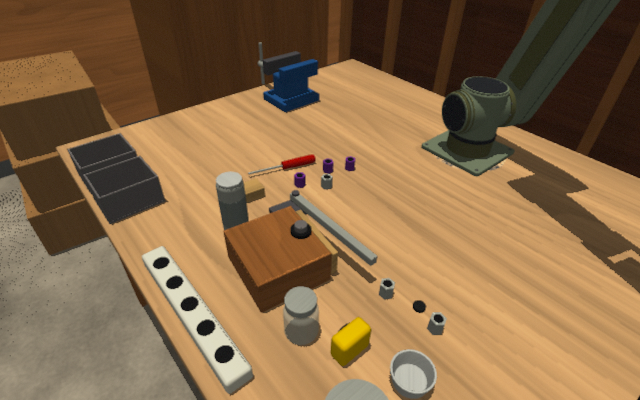

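```bash
cat > h.py <<'E'
import numpy as np, cv2
from scipy.spatial.transform import Rotation as R
from workcell import env
def ray(p,cam,uv):
    f=200/np.tan(np.radians(p["fov_y"]/2)); u=uv[0]-p["cx"]; v=uv[1]-p["cy"]
    if cam=="wrist":
        r=np.hypot(u,v); th=r/f; d=np.array([u/r*np.sin(th),v/r*np.sin(th),np.cos(th)]) if r>0 else np.array([0,0,1.])
    else: d=np.array([u/f,v/f,1.])
    P=p["pose"]; return P[:3,3],P[:3,:3]@d
def px2w(p,cam,uv,z):
    o,d=ray(p,cam,uv); return (o+d*(z-o[2])/d[2])
def w2px(p,cam,X):
    f=200/np.tan(np.radians(p["fov_y"]/2)); P=p["pose"]; c=P[:3,:3].T@(np.asarray(X,float)-P[:3,3])
    if cam=="wrist":
        rr=np.hypot(c[0],c[1]); th=np.arctan2(rr,c[2]); return np.array([p["cx"]+f*th*c[0]/rr,p["cy"]+f*th*c[1]/rr])
    return np.array([p["cx"]+f*c[0]/c[2],p["cy"]+f*c[1]/c[2]])
def grab(cam,name,crop=None,s=1):
    p=env.camera_params(cam); im=env.grab_frame(cam)[:,:,::-1].copy(); cv2.imwrite(f"pics/raw_{name}.png",im)
    if crop: x0,y0,x1,y1=crop; im=im[y0:y1,x0:x1]
    if s!=1: im=cv2.resize(im,None,fx=s,fy=s,interpolation=cv2.INTER_CUBIC)
    cv2.imwrite(f"pics/{name}.png",im); return p,im
def st():
    s=env.state(); print("t%.2f tcp %s rot %s F %s w %.1f"%(s["time_s"],np.round(s["ee_pos"],1),np.round(s["ee_rot"],1),np.round(s["force"],1),s["gripper_width"])); return s
E
python3 - <<'E'
from h import *
im=cv2.imread("pics/top0.png")
def c(im,x0,y0,x1,y1,s,n): cv2.imwrite(f"pics/{n}.png",cv2.resize(im[y0:y1,x0:x1],None,fx=s,fy=s,interpolation=cv2.INTER_CUBIC))
c(im,150,90,410,300,3,"topc")
im=cv2.imread("pics/scene0.png"); c(im,220,140,460,350,3,"scenec")
p=env.camera_params("top")
for u,v in [(180,198),(224,193),(360,246),(379,227),(382,267),(370,290)]: print(px2w(p,"top",(u,v),32))
for u in [(238,191),(345,191)]: print(px2w(p,"top",u,72))
E
```

```text
[589.95567152 329.45600638  32.        ]
[602.74480683 217.69107482  32.        ]
[ 466.44838415 -129.64541084   32.        ]
[ 514.53598491 -179.10163176   32.        ]
[ 413.57516768 -184.41267989   32.        ]
[ 356.79148961 -152.91592731   32.        ]
[601.94417894 174.90205037  72.        ]
[601.67020501 -89.76008453  72.        ]
```

View pics/topc.png

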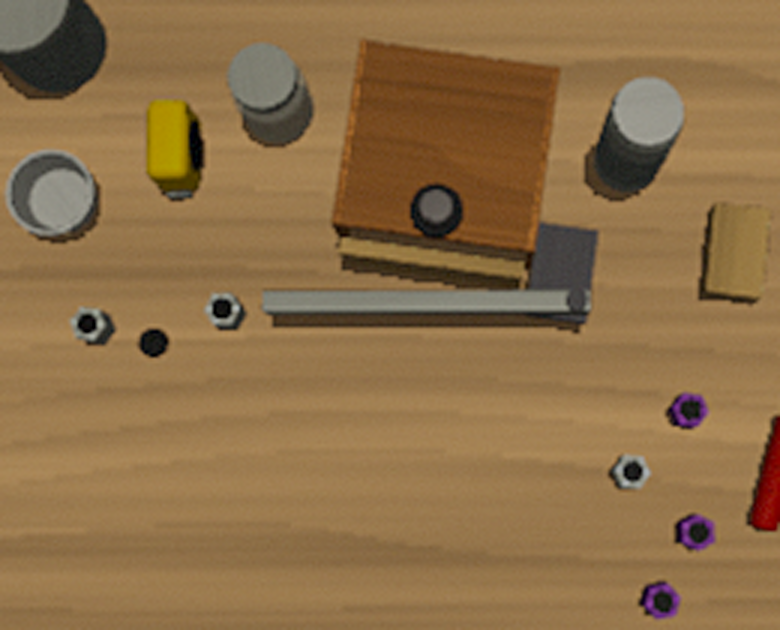

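View pics/scenec.png

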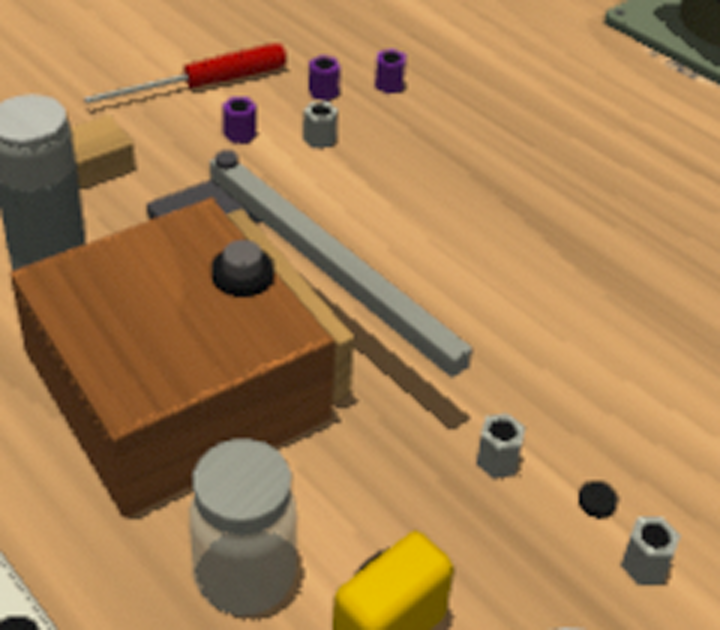

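View pics/wrist0.png

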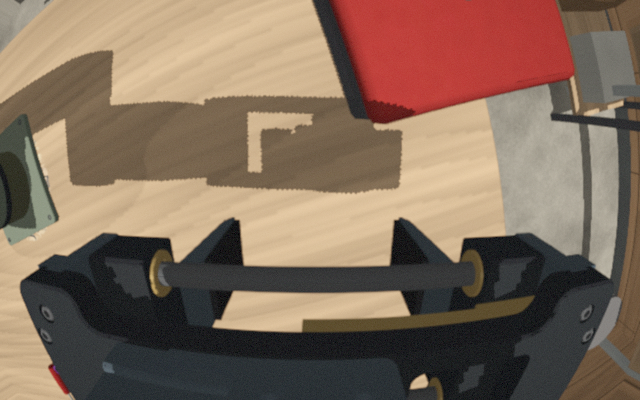

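```bash
cat > fit.py <<'E'
from h import *
from scipy.optimize import least_squares
p=env.camera_params("top")
pts=[((160,85,80),(363,40)),((160,-85,80),(558,68)),((0,85,80),(333,226)),((0,-85,80),(533,250)),((12,0,102),(437,203)),((-34,-125,78),(577,298))]
def T(q,X): return np.array([q[0]+np.cos(q[2])*X[0]-np.sin(q[2])*X[1], q[1]+np.sin(q[2])*X[0]+np.cos(q[2])*X[1],X[2]])
def res(q):
    r=[]
    for i,(X,uv) in enumerate(pts):
        X=list(X)
        if i==4: X[0]=q[3]
        r+=list(w2px(p,"top",T(q,X))-np.array([uv[0]/3+150,uv[1]/3+90]))
    return r
s=least_squares(res,[640,40,0,15]); print(s.x,np.degrees(s.x[2]),np.round(s.fun,1))
for X in [(-34,-125,62),(-34,135,62),(0,0,0),(-21,0,36),(s.x[3],0,102),(-72,0,10)]: print(X,np.round(T(s.x,X),1))
E
python3 fit.py; python3 - <<'E'
from h import *
p=env.camera_params("top")
for c in [(265,291),(265,312),(590,291),(590,312)]: print(c,px2w(p,"top",(c[0]/3+150,c[1]/3+90),72))
p2=env.camera_params("scene")
for c in [(462,362),(228,163)]: print("scene",px2w(p2,"scene",(c[0]/3+220,c[1]/3+140),72 if c[0]>300 else 78))
for c in [(503,433),(653,535),(322,110),(598,497)]: print("scene nuts",px2w(p2,"scene",(c[0]/3+220,c[1]/3+140),32))
for c in [(222,308),(88,324),(632,471)]: print("top nuts",px2w(p,"top",(c[0]/3+150,c[1]/3+90),32))
print(px2w(p,"top",(153/3+150,342/3+90),8))
E
```

```text
[ 6.54559167e+02  3.55363653e+01 -1.37213673e-01  2.48445132e+01] -7.861764350171657 [-1.1 -0.2  0.7 -0.5 -0.6 -0.5  0.8  0.7 -0.2 -0.   0.4  0.5]
(-34, -125, 62) [603.8 -83.6  62. ]
(-34, 135, 62) [639.3 173.9  62. ]
(0, 0, 0) [654.6  35.5   0. ]
(-21, 0, 36) [633.8  38.4  36. ]
(np.float64(24.844513249765892), 0, 102) [679.2  32.1 102. ]
(-72, 0, 10) [583.2  45.4  10. ]
(265, 291) [611.94294469 174.28630612  72.        ]
(265, 312) [594.4598277  173.92778957  72.        ]
(590, 291) [611.7109279  -94.02866299  72.        ]
(590, 312) [594.14851841 -93.80622797  72.        ]
scene [611.90622896 182.57608034  72.        ]
scene [609.31356769 -73.95383296  78.        ]
scene nuts [606.56015463 220.69222189  32.        ]
scene nuts [593.2557     332.16996088  32.        ]
scene nuts [ 463.65235137 -129.20734208   32.        ]
scene nuts [597.54153024 292.98766814  32.        ]
top nuts [603.60879297 217.71256438  32.        ]
top nuts [589.95793024 331.15112076  32.        ]
top nuts [ 463.92069631 -131.29831265   32.        ]
[577.22503979 281.92636684   8.        ]
```

Request:
drive_tool(motion=[[[0.023,-0.0196,-0.003],[0,0,-0.063]],[[0.023,-0.0196,-0.003],[0,0,-0.063]],[[0.023,-0.0196,-0.003],[0,0,-0.063]],[[0.023,-0.0196,-0.003],[0,0,-0.063]],[[0.023,-0.0196,-0.003],[0,0,-0.063]],[[0.023,-0.0196,-0.003],[0,0,-0.063]],[[0.023,-0.0196,-0.003],[0,0,-0.063]],[[0.023,-0.0196,-0.003],[0,0,-0.063]],[[0.023,-0.0196,-0.003],[0,0,-0.063]],[[0.023,-0.0196,-0.003],[0,0,-0.063]]], claw=0, force=10)

```text
time_s: 0.98
ee_pos: [404.5, 350.9, 183.6]
ee_rot: [180.0, 0.0, 36.1]
force: [0.6, 0.6, -0.2]
gripper_width: 27.1
```

Request:
drive_tool(motion=[[[0.023,-0.0196,-0.003],[0,0,-0.063]],[[0.023,-0.0196,-0.003],[0,0,-0.063]],[[0.023,-0.0196,-0.003],[0,0,-0.063]],[[0.023,-0.0196,-0.003],[0,0,-0.063]],[[0.023,-0.0196,-0.003],[0,0,-0.063]],[[0.023,-0.0196,-0.003],[0,0,-0.063]],[[0.023,-0.0196,-0.003],[0,0,-0.063]],[[0.023,-0.0196,-0.003],[0,0,-0.063]],[[0.023,-0.0196,-0.003],[0,0,-0.063]],[[0.023,-0.0196,-0.003],[0,0,-0.063]]])

```text
time_s: 1.82
ee_pos: [634.4, 155.0, 153.4]
ee_rot: [180.0, 0.0, 0.0]
force: [0.2, 1.0, 0.1]
gripper_width: 0.7
```

```bash
python3 - <<'E'
from h import *
st(); grab("wrist","w1"); grab("top","t1",(150,90,410,300),3)
E
```

```text
t1.82 tcp [634.4 155.  153.4] rot [180.   0.   0.] F [0.2 1.  0.1] w 0.7
```

View pics/w1.png

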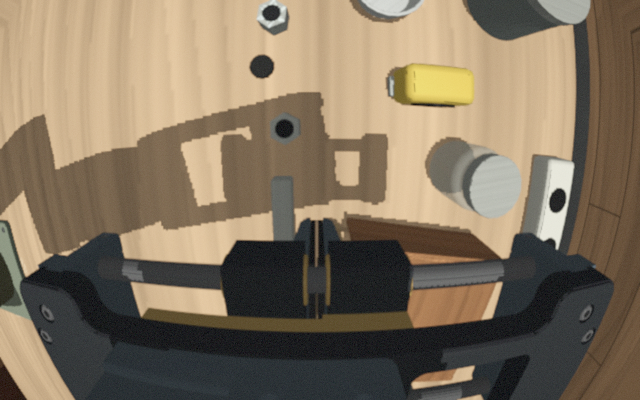

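View pics/t1.png

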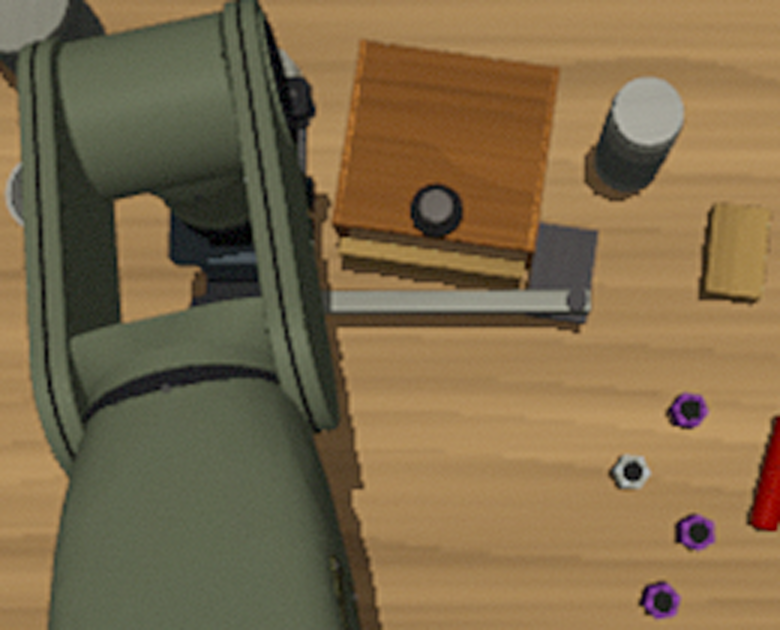

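```bash
python3 - <<'E'
from h import *
p=env.camera_params("wrist")
for u,z in [((272,178),72),((293,178),72),((285,128),32),((272,13),32),((262,66),8)]: print(u,px2w(p,"wrist",u,z).round(1))
E
```

```text
(272, 178) [599.3 177.8  72. ]
(293, 178) [616.9 177.7  72. ]
(285, 128) [607.  217.6  32. ]
(272, 13) [594.8 330.7  32. ]
(262, 66) [581.6 281.5   8. ]
```

Request:
drive_tool(motion=[[[0.006,0,-0.012],[0,0,0]],[[0,0,-0.013],[0,0,0]],[[0,0,-0.013],[0,0,0]],[[0,0,-0.013],[0,0,0]],[[0,0,-0.012],[0,0,0]],[[0,0,-0.012],[0,0,0]],[[0,0,-0.012],[0,0,0]],[[0,0,-0.012],[0,0,0]],[[0,0,-0.011],[0,0,0]],[[0,0,0],[0,0,0]]])

```text
time_s: 2.75
ee_pos: [637.9, 155.9, 41.0]
ee_rot: [179.9, 0.3, 0.2]
force: [-1.4, -0.3, -0.1]
gripper_width: 0.6
```

```bash
python3 - <<'E'
from h import *
s=st(); grab("wrist","w2")
piv=np.array([606,-83.]); r=232
def pose(th,off):
    t=np.radians(th); d=np.array([np.cos(t),np.sin(t)]); n=np.array([np.sin(t),-np.cos(t)])
    return piv+r*d+off*n
P=s["ee_pos"][:2]; th=90
pts=[pose(90,26),pose(90,21)]+[pose(90+80*k/24,21) for k in range(1,25)]
prev=P
for k,q in enumerate(pts): print(k,np.round(q,1),np.round(q-prev,1)); prev=q
E
```

```text
t2.75 tcp [637.9 155.9  41. ] rot [179.9   0.3   0.2] F [-1.4 -0.3 -0.1] w 0.6
0 [632. 149.] [-5.9 -6.9]
1 [627. 149.] [-5.  0.]
2 [613.5 149.8] [-13.5   0.8]
3 [599.9 149.9] [-13.6   0. ]
4 [586.4 149.1] [-13.5  -0.7]
5 [572.9 147.6] [-13.5  -1.5]
6 [559.6 145.3] [-13.4  -2.3]
7 [546.4 142.2] [-13.2  -3.1]
8 [533.4 138.3] [-13.   -3.8]
9 [520.6 133.7] [-12.7  -4.6]
10 [508.2 128.4] [-12.5  -5.3]
11 [496.1 122.4] [-12.1  -6. ]
12 [484.3 115.6] [-11.8  -6.7]
13 [473.  108.2] [-11.3  -7.4]
14 [462.1 100.2] [-10.9  -8.1]
15 [451.7  91.5] [-10.4  -8.7]
16 [441.8  82.2] [-9.9 -9.3]
17 [432.4  72.4] [-9.3 -9.8]
18 [423.7  62. ] [ -8.7 -10.4]
19 [415.6  51.2] [ -8.1 -10.8]
20 [408.1  39.9] [ -7.5 -11.3]
21 [401.3  28.2] [ -6.8 -11.7]
22 [395.2  16.1] [ -6.1 -12.1]
23 [389.8   3.7] [ -5.4 -12.4]
24 [385.1  -9.1] [ -4.7 -12.7]
25 [381.2 -22. ] [ -3.9 -13. ]
```

View pics/w2.png

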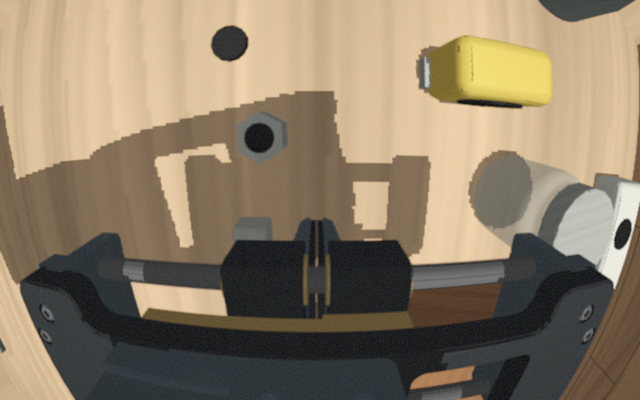

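Request:
drive_tool(motion=[[[-0.006,-0.007,0.001],[0,0,0]],[[-0.005,0,0.001],[0,0,0]],[[-0.0135,0.001,0],[0,0,0.058]],[[-0.0136,0,0],[0,0,0.058]],[[-0.0135,-0.0007,0],[0,0,0.058]],[[-0.0135,-0.0015,0],[0,0,0.058]],[[-0.0134,-0.0023,0],[0,0,0.058]],[[-0.0132,-0.0031,0],[0,0,0.058]],[[-0.013,-0.0038,0],[0,0,0.058]],[[-0.0127,-0.0046,0],[0,0,0.058]]])

```text
time_s: 3.63
ee_pos: [522.2, 134.3, 47.3]
ee_rot: [180.0, -0.2, 27.0]
force: [0.5, 0.7, -0.7]
gripper_width: 0.4
```

Request:
drive_tool(motion=[[[-0.0125,-0.0053,0],[0,0,0.058]],[[-0.0121,-0.006,0],[0,0,0.058]],[[-0.0118,-0.0067,0],[0,0,0.058]],[[-0.0113,-0.0074,0],[0,0,0.058]],[[-0.0109,-0.0081,0],[0,0,0.058]],[[-0.0104,-0.0087,0],[0,0,0.058]],[[-0.0099,-0.0093,0],[0,0,0.058]],[[-0.0093,-0.0098,0],[0,0,0.058]],[[-0.0087,-0.0104,0],[0,0,0.058]],[[-0.0081,-0.0108,0],[0,0,0.058]]])

```text
time_s: 4.47
ee_pos: [417.0, 51.4, 47.0]
ee_rot: [179.9, -0.1, 60.2]
force: [-0.2, 1.4, 0.0]
gripper_width: 0.5
```

```bash
python3 - <<'E'
from h import *
st(); grab("top","t2",(150,90,410,300),3)
E
```

```text
t4.47 tcp [417.   51.4  47. ] rot [ 1.799e+02 -1.000e-01  6.020e+01] F [-0.2  1.4  0. ] w 0.5
```

View pics/t2.png

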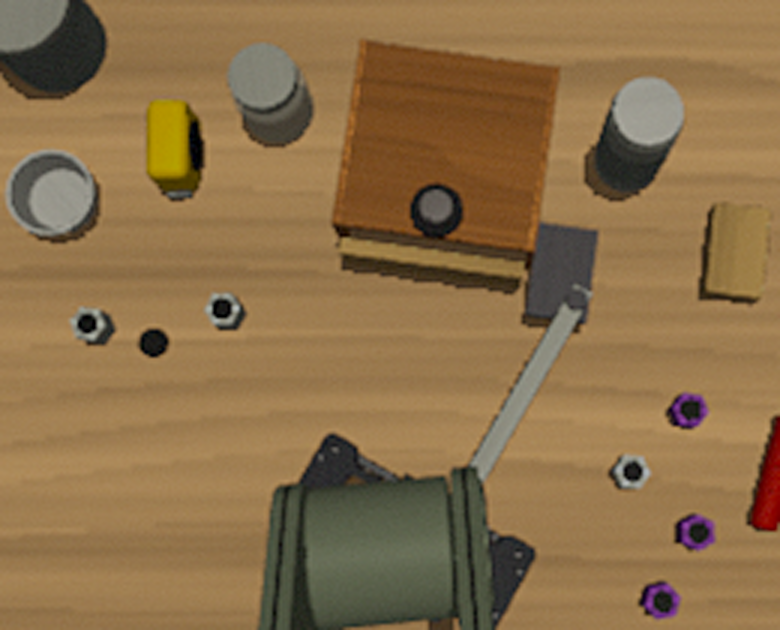

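Request:
drive_tool(motion=[[[-0.0075,-0.0113,0],[0,0,0.058]],[[-0.0068,-0.0117,0],[0,0,0.058]],[[-0.0061,-0.0121,0],[0,0,0.058]],[[-0.0054,-0.0124,0],[0,0,0.058]],[[-0.0047,-0.0127,0],[0,0,0.058]],[[-0.0039,-0.013,0],[0,0,0.058]],[[0,0,0],[0,0,0]],[[0,0.008,0],[0,0,0]],[[0.01,0.03,0.02],[0,0,0]],[[0.02,0.03,0.03],[0,0,0]]])

```text
time_s: 5.35
ee_pos: [407.4, 44.4, 91.8]
ee_rot: [-179.6, 0.1, 79.7]
force: [1.0, -0.9, -0.7]
gripper_width: 0.6
```

```bash
python3 - <<'E'
from h import *
st(); p,_=grab("top","t3",(150,90,410,300),3)
E
```

```text
t5.35 tcp [407.4  44.4  91.8] rot [-1.796e+02  1.000e-01  7.970e+01] F [ 1.  -0.9 -0.7] w 0.6
```

View pics/t3.png

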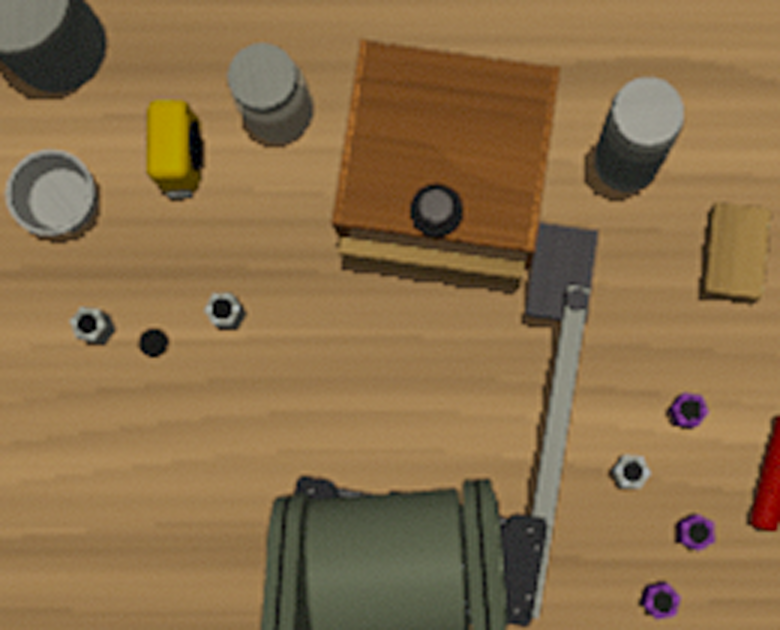

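Request:
drive_tool(motion=[[[0.01,0,0.035],[0,0,0]],[[0.031,-0.001,0.015],[0,0,0]],[[0.031,-0.001,0],[0,0,0]],[[0.031,-0.002,0],[0,0,0]],[[0.031,-0.002,0],[0,0,0]],[[0.031,-0.002,0],[0,0,0]],[[0.031,-0.002,0],[0,0,0]],[[0.031,-0.001,0],[0,0,0]],[[0.031,-0.001,0],[0,0,0]],[[0.014,0,0],[0,0,0]]])

```text
time_s: 6.23
ee_pos: [686.4, 32.8, 142.1]
ee_rot: [179.8, -0.1, 79.9]
force: [0.2, -0.3, -0.5]
gripper_width: 0.4
```

```bash
python3 - <<'E'
from h import *
st(); grab("wrist","w3"); grab("scene","s3",(220,140,460,350),3)
E
```

```text
t6.23 tcp [686.4  32.8 142.1] rot [ 1.798e+02 -1.000e-01  7.990e+01] F [ 0.2 -0.3 -0.5] w 0.4
```

View pics/w3.png

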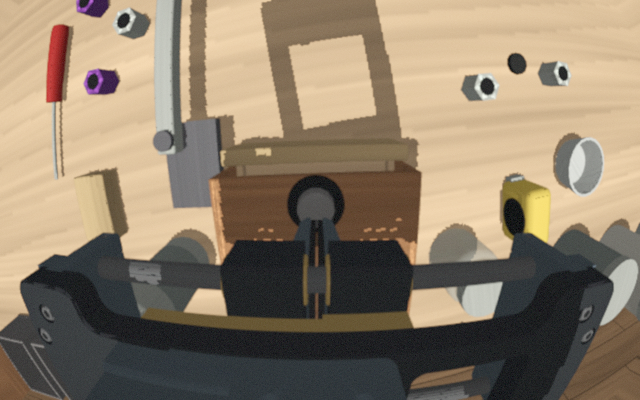

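View pics/s3.png

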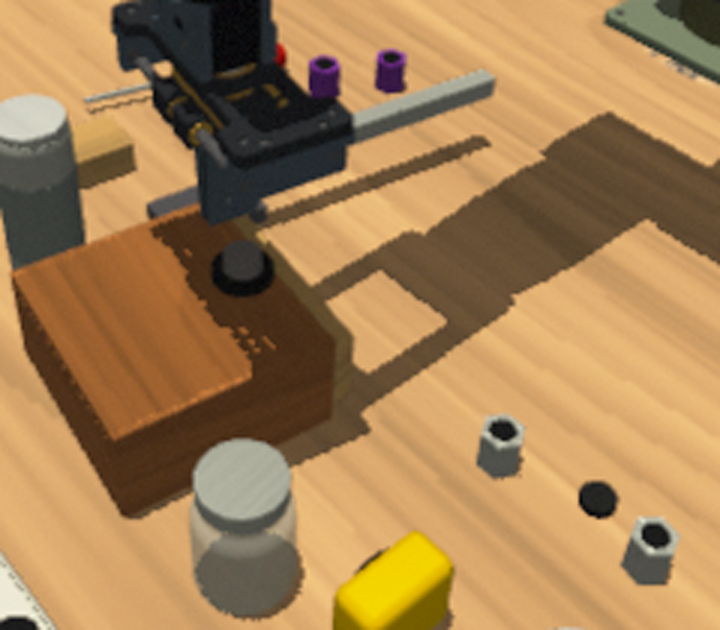

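```bash
python3 - <<'E'
from h import *
p=env.camera_params("wrist")
print(px2w(p,"wrist",(316,203),102), px2w(p,"wrist",(316,201),88))
for u in [(222,180),(415,178),(407,162),(225,165)]: print(u, px2w(p,"wrist",u,80).round(1))
print(px2w(p,"wrist",(164,140),78),px2w(p,"wrist",(131,23),32),px2w(p,"wrist",(480,87),32),px2w(p,"wrist",(555,73),32))
E
```

```text
[670.73415077  35.6945576  102.        ] [673.18178777  35.24733296  88.        ]
(222, 180) [645.3 -35.5  80. ]
(415, 178) [670.6 115.6  80. ]
(407, 162) [656.8 110.4  80. ]
(225, 165) [634.1 -30.1  80. ]
[602.84807832 -79.05835457  78.        ] [ 469.35363615 -120.8310539    32.        ] [602.79378469 211.22232469  32.        ] [590.11604935 320.2892544   32.        ]
```

Request:
drive_tool(motion=[[[-0.009,0.001,-0.01],[0,0,0]],[[0,0,-0.015],[0,0,0]],[[0,0,-0.01],[0,0,0]],[[0,0,-0.005],[0,0,0]],[[0,0,-0.004],[0,0,0]],[[0,0,-0.004],[0,0,0]],[[0,0,-0.002],[0,0,0]],[[0,0,0],[0,0,0]],[[0,0,0],[0,0,0]],[[0,0,0],[0,0,0]]])

```text
time_s: 7.17
ee_pos: [673.8, 32.4, 93.6]
ee_rot: [180.0, -0.0, 80.0]
force: [-3.3, 1.9, 5.6]
gripper_width: 0.6
```

```bash
python3 - <<'E'
from h import *
st(); grab("wrist","w4")
E
```

```text
t7.17 tcp [673.8  32.4  93.6] rot [180.  -0.  80.] F [-3.3  1.9  5.6] w 0.6
```

View pics/w4.png

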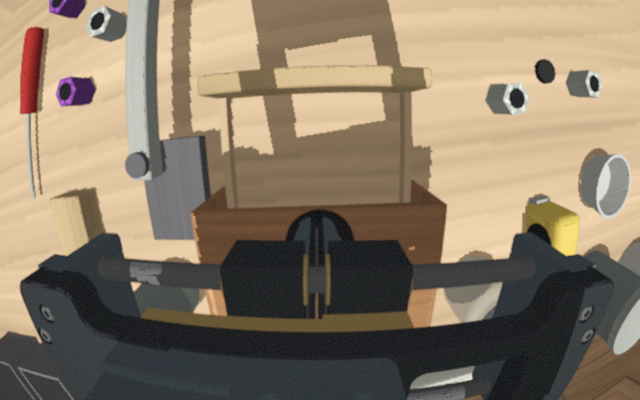

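Request:
drive_tool(motion=[[[0,0,0.03],[0,0,0]],[[0,0,0.03],[0,0,-0.1]],[[-0.008,0.016,0.01],[0,0,-0.105]],[[-0.008,0.016,0],[0,0,-0.105]],[[-0.008,0.016,0],[0,0,-0.105]],[[-0.008,0.016,0],[0,0,-0.105]],[[-0.008,0.016,0],[0,0,-0.105]],[[-0.008,0.016,0],[0,0,-0.105]],[[-0.008,0.016,0],[0,0,-0.105]],[[-0.008,0.016,0],[0,0,-0.105]]], claw=0.55)

```text
time_s: 8.05
ee_pos: [610.2, 160.6, 162.7]
ee_rot: [179.9, -0.1, 25.8]
force: [1.1, -0.4, -0.2]
gripper_width: 50.2
```

Request:
drive_tool(motion=[[[-0.004,0.002,0],[0,0,-0.105]],[[0,0,0],[0,0,-0.105]],[[0,0,0],[0,0,-0.105]],[[0,0,0],[0,0,-0.105]],[[0,0,0],[0,0,-0.036]],[[0,0,0],[0,0,0]],[[0,0,0],[0,0,0]],[[0,0,0],[0,0,0]],[[0,0,0],[0,0,0]],[[0,0,0],[0,0,0]]])

```text
time_s: 8.88
ee_pos: [605.8, 162.1, 162.6]
ee_rot: [180.0, -0.0, 0.0]
force: [0.4, 0.8, -0.3]
gripper_width: 50.3
```

```bash
python3 - <<'E'
from h import *
st(); grab("wrist","w5");grab("scene","s5",(220,140,460,350),3)
E
```

```text
t8.88 tcp [605.8 162.1 162.6] rot [180.  -0.   0.] F [ 0.4  0.8 -0.3] w 50.3
```

View pics/w5.png

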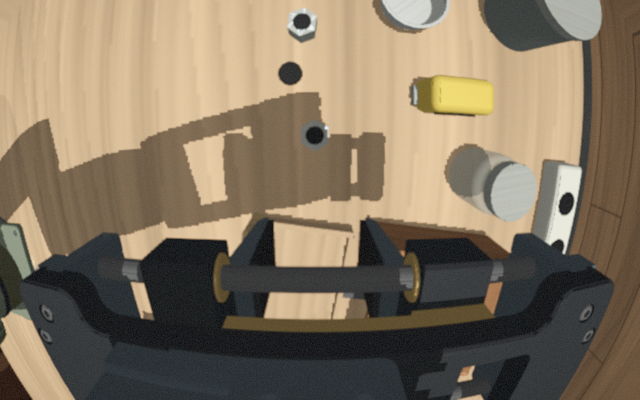

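View pics/s5.png

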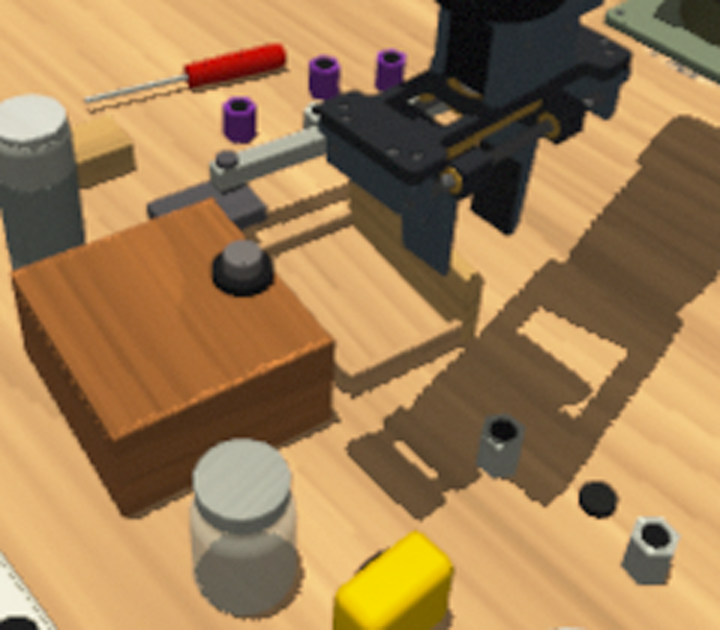

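```bash
cat >> h.py <<'E'
def rect(p,cam,im,cx,cy,half=30,z=32,s=6):
    # output: up = +x, left = +y (as the top view); s px per mm
    n=int(2*half*s); mx=np.zeros((n,n),np.float32); my=mx.copy()
    xs=cx+half-np.arange(n)/s; ys=cy+half-np.arange(n)/s
    f=200/np.tan(np.radians(p["fov_y"]/2)); P=p["pose"]
    X,Y=np.meshgrid(xs,ys,indexing="ij"); W=np.stack([X,Y,np.full_like(X,z)],-1)-P[:3,3]; C=W@P[:3,:3]
    if cam=="wrist":
        rr=np.hypot(C[...,0],C[...,1]); k=f*np.arctan2(rr,C[...,2])/rr
    else: k=f/C[...,2]
    o=cv2.remap(im,(p["cx"]+k*C[...,0]).astype(np.float32),(p["cy"]+k*C[...,1]).astype(np.float32),cv2.INTER_CUBIC)
    g=int(n/half/2*10)
    for i in range(0,n,g):
        cv2.line(o,(i,0),(i,6),(0,0,255),1); cv2.line(o,(0,i),(6,i),(0,0,255),1)
    return o
E
python3 - <<'E'
from h import *
p=env.camera_params("wrist"); im=cv2.imread("pics/raw_w5.png")
a=rect(p,"wrist",im,606,218); b=rect(p,"wrist",im,593,331)
a=cv2.convertScaleAbs(a,alpha=1.8)
cv2.imwrite("pics/r5.png",np.hstack([a,b]))
E
```

```text
(no output)
```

View pics/r5.png

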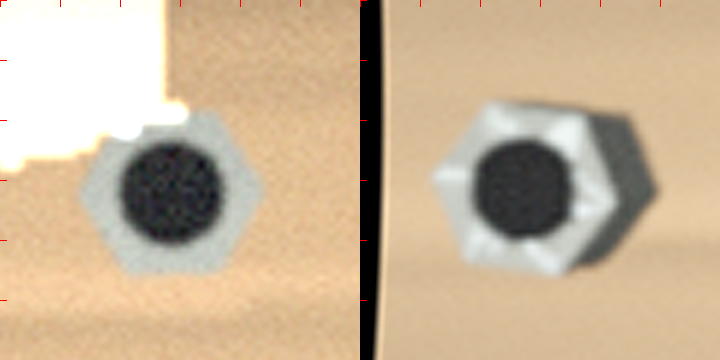

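Request:
drive_tool(motion=[[[-0.001,0.029,-0.015],[0,0,0]],[[0,0.0285,-0.015],[0,0,0]],[[0,0,-0.03],[0,0,0.01]],[[0,0,-0.03],[0,0,0]],[[0,0,-0.025],[0,0,0]],[[0,0,-0.02],[0,0,0]],[[0,0,-0.012],[0,0,0]],[[0,0,-0.007],[0,0,0]],[[0,0,-0.002],[0,0,0]],[[0,0,0],[0,0,0]]])

```text
time_s: 9.82
ee_pos: [605.1, 219.7, 7.0]
ee_rot: [-180.0, -0.0, 0.6]
force: [-0.1, -0.2, 1.2]
gripper_width: 50.3
```

```bash
python3 - <<'E'
from h import *
st(); grab("wrist","w6")
E
```

```text
t9.82 tcp [605.1 219.7   7. ] rot [-180.    -0.     0.6] F [-0.1 -0.2  1.2] w 50.3
```

View pics/w6.png

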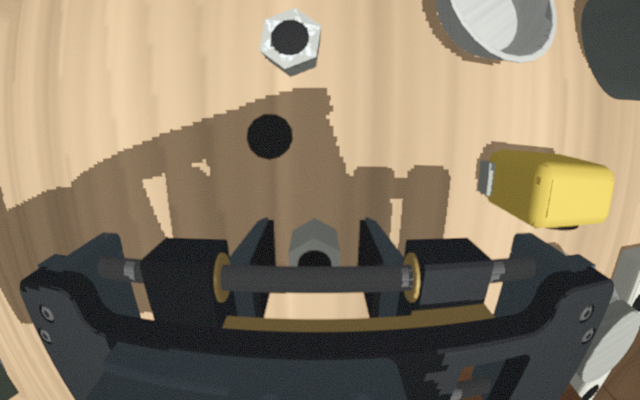

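Request:
drive_tool(motion=[[[0,0,0],[0,0,0]],[[0,0,0],[0,0,0]],[[0,0,0],[0,0,0]],[[0,0,0],[0,0,0]],[[0,0,0],[0,0,0]],[[0,0,0],[0,0,0]],[[0,0,0.01],[0,0,0]],[[0,0,0.03],[0,0,0]],[[0,0,0.03],[0,0,0]],[[0,0,0.02],[0,0,0]]], claw=0, force=40)

```text
time_s: 10.7
ee_pos: [605.4, 219.9, 99.4]
ee_rot: [-180.0, -0.2, 0.6]
force: [-0.2, 0.2, -1.0]
gripper_width: 26.7
```

```bash
python3 - <<'E'
from h import *
st(); grab("wrist","w7"); grab("top","t7",(150,90,410,300),3)
E
```

```text
t10.70 tcp [605.4 219.9  99.4] rot [-180.    -0.2    0.6] F [-0.2  0.2 -1. ] w 26.7
```

View pics/w7.png

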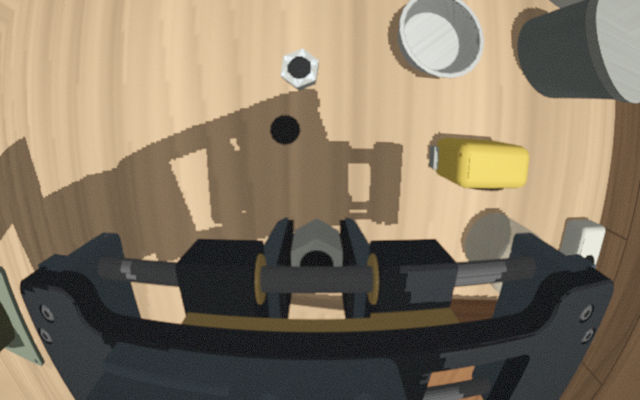

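View pics/t7.png

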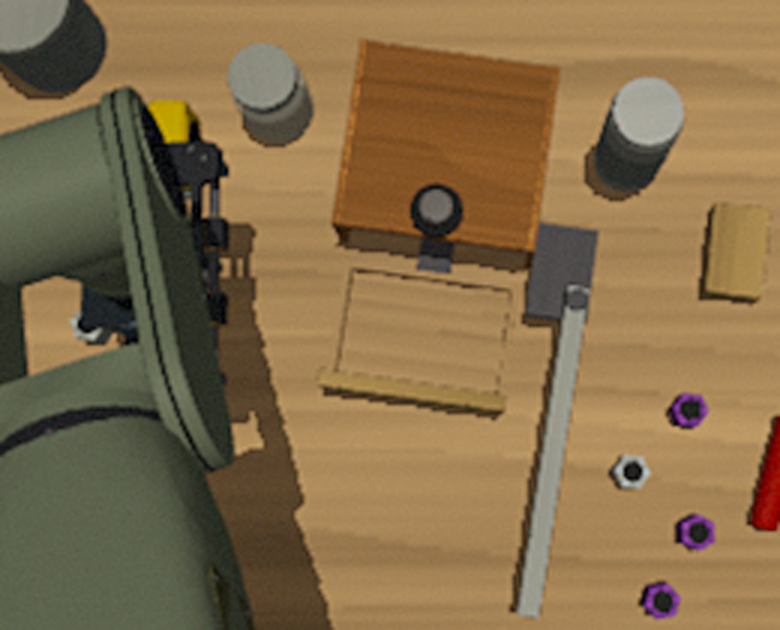

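```bash
python3 - <<'E'
from h import *
p=env.camera_params("top")
W=lambda c,z: px2w(p,"top",(c[0]/3+150,c[1]/3+90),z).round(1)
for c in [(352,269),(512,289),(338,372),(498,392)]: print(c,W(c,24))
for c in [(320,370),(505,396)]: print(c,W(c,66))
print(W((577,293),78),W((528,612),72))
E
```

```text
(352, 269) [638.8 108.   24. ]
(512, 289) [621.1 -30.7  24. ]
(338, 372) [549.2 118.9  24. ]
(498, 392) [531.7 -18.3  24. ]
(320, 370) [547.  128.9  66. ]
(505, 396) [525.2 -23.4  66. ]
[609.1 -82.7  78. ] [351.6 -41.   72. ]
```

Request:
drive_tool(motion=[[[0.0004,-0.0146,0],[0,0,0.118]],[[0.0004,-0.0146,0],[0,0,0.118]],[[0.0004,-0.0146,0],[0,0,0.118]],[[0.0004,-0.0146,0],[0,0,0.118]],[[0.0004,-0.0146,0],[0,0,0.118]],[[0.0004,-0.0146,0],[0,0,0.118]],[[0.0004,-0.0146,0],[0,0,0.118]],[[0.0004,-0.0146,0],[0,0,0.118]],[[0.0004,-0.0146,0],[0,0,0.118]],[[0.0004,-0.0146,0],[0,0,0.118]]])

```text
time_s: 11.63
ee_pos: [607.5, 72.8, 95.1]
ee_rot: [-179.9, 0.1, 68.5]
force: [0.3, 0.4, -1.7]
gripper_width: 26.6
```

Request:
drive_tool(motion=[[[0,0,0],[0,0,0.118]],[[0,0,0],[0,0,0.118]],[[0,0,-0.005],[0,0,0.005]],[[0,0,-0.01],[0,0,0]],[[0,0,-0.015],[0,0,0]],[[0,0,-0.015],[0,0,0]],[[0,0,-0.01],[0,0,0]],[[0,0,-0.005],[0,0,0]],[[0,0,0],[0,0,0]],[[0,0,0],[0,0,0]]])

```text
time_s: 12.47
ee_pos: [608.7, 73.7, 36.3]
ee_rot: [-180.0, -0.0, 82.0]
force: [-0.4, -0.1, -1.5]
gripper_width: 26.6
```

```bash
python3 - <<'E'
from h import *
st(); grab("wrist","w8"); grab("top","t8",(150,90,410,300),3)
E
```

```text
t12.47 tcp [608.7  73.7  36.3] rot [-180.   -0.   82.] F [-0.4 -0.1 -1.5] w 26.6
```

View pics/w8.png

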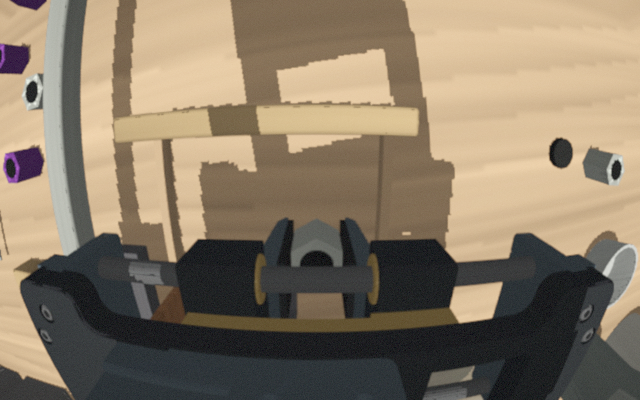

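Request:
drive_tool(motion=[[[0,0,-0.01],[0,0,0]],[[0,0,-0.006],[0,0,0]],[[0,0,-0.0025],[0,0,0]],[[0,0,0],[0,0,0]],[[0,0,0],[0,0,0]],[[0,0,0],[0,0,0]],[[0,0,0],[0,0,0]],[[0,0,0],[0,0,0]],[[0,0,0],[0,0,0]],[[0,0,0],[0,0,0]]])

```text
time_s: 13.4
ee_pos: [608.6, 73.6, 18.1]
ee_rot: [180.0, -0.0, 82.0]
force: [0.4, -0.4, -0.9]
gripper_width: 26.4
```

Request:
drive_tool(motion=[[[0,0,0],[0,0,0]],[[0,0,0],[0,0,0]],[[0,0,0],[0,0,0]],[[0,0,0],[0,0,0]],[[0,0,0.01],[0,0,0]],[[0,0,0.03],[0,0,0]],[[0,0,0.03],[0,0,0]],[[0,0,0.03],[0,0,0]],[[0,0.02,0.02],[0,0,-0.1]],[[0,0.03,0.02],[0,0,-0.1]]], claw=0.42)

```text
time_s: 14.23
ee_pos: [609.2, 122.1, 161.1]
ee_rot: [179.8, -0.0, 70.1]
force: [1.6, 0.2, -0.0]
gripper_width: 38.1
```

```bash
python3 - <<'E'
from h import *
st(); p,_=grab("wrist","w9"); im=cv2.imread("pics/raw_w9.png")
for u in [(0,0)]: pass
print(w2px(p,"wrist",(609,74,42)))
E
```

```text
t14.23 tcp [609.2 122.1 161.1] rot [179.8  -0.   70.1] F [ 1.6  0.2 -0. ] w 38.1
[270.15349003 210.42426035]
```

View pics/w9.png

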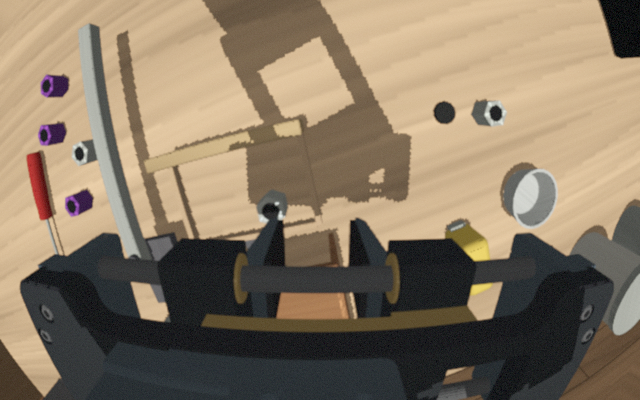

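Request:
drive_tool(motion=[[[-0.002,0.016,0],[0,0,-0.12]],[[-0.002,0.016,0],[0,0,-0.12]],[[-0.002,0.016,0],[0,0,-0.12]],[[-0.002,0.016,0],[0,0,-0.12]],[[-0.002,0.016,0],[0,0,-0.12]],[[-0.002,0.016,0],[0,0,-0.12]],[[-0.002,0.016,0],[0,0,-0.12]],[[-0.002,0.016,0],[0,0,-0.12]],[[-0.001,0.016,0],[0,0,-0.12]],[[0,0.016,0],[0,0,-0.12]]], claw=0.55)

```text
time_s: 15.12
ee_pos: [591.3, 284.4, 158.8]
ee_rot: [-180.0, -0.0, 1.5]
force: [-0.3, 0.5, -0.8]
gripper_width: 49.8
```

Request:
drive_tool(motion=[[[0,0,-0.01],[0,0,-0.12]],[[0,0,-0.01],[0,0,-0.03]],[[0,0,-0.01],[0,0,0]],[[0,0,-0.01],[0,0,0]],[[0,0,0],[0,0,0]],[[0,0,0],[0,0,0]],[[0,0,0],[0,0,0]],[[0,0,0],[0,0,0]],[[0,0,0],[0,0,0]],[[0,0,0],[0,0,0]]])

```text
time_s: 15.95
ee_pos: [591.9, 283.7, 118.7]
ee_rot: [-180.0, -0.1, -6.8]
force: [0.4, -1.3, 0.0]
gripper_width: 50.0
```

```bash
python3 - <<'E'
from h import *
st(); p,_=grab("wrist","w10"); im=cv2.imread("pics/raw_w10.png")
cv2.imwrite("pics/r10.png",np.hstack([cv2.resize(im,(576,360)),rect(p,"wrist",im,592,332,half=30,s=3)[:180].repeat(2,0).repeat(2,1)[:,:360]])) if 0 else cv2.imwrite("pics/r10.png",rect(p,"wrist",im,592,332))
E
```

```text
t15.95 tcp [591.9 283.7 118.7] rot [-1.8e+02 -1.0e-01 -6.8e+00] F [ 0.4 -1.3  0. ] w 50.0
```

View pics/w10.png

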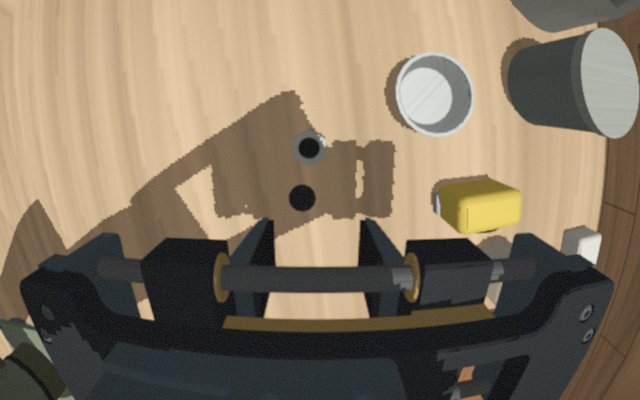

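View pics/r10.png

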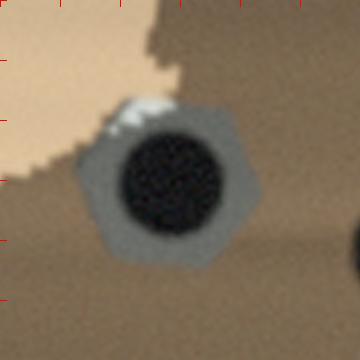

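Request:
drive_tool(motion=[[[0,0.025,-0.005],[0,0,0]],[[0,0.025,-0.005],[0,0,0]],[[0,0,-0.02],[0,0,0]],[[0,0,-0.025],[0,0,0]],[[0,0,-0.025],[0,0,0]],[[0,0,-0.015],[0,0,0]],[[0,0,-0.01],[0,0,0]],[[0,0,-0.005],[0,0,0]],[[0,0,-0.002],[0,0,0]],[[0,0,0],[0,0,0]]])

```text
time_s: 16.83
ee_pos: [592.1, 333.8, 6.6]
ee_rot: [-180.0, -0.1, -6.8]
force: [-0.5, 0.4, 1.1]
gripper_width: 50.0
```

```bash
python3 - <<'E'
from h import *
st(); grab("wrist","w11")
E
```

```text
t16.83 tcp [592.1 333.8   6.6] rot [-1.8e+02 -1.0e-01 -6.8e+00] F [-0.5  0.4  1.1] w 50.0
```

View pics/w11.png

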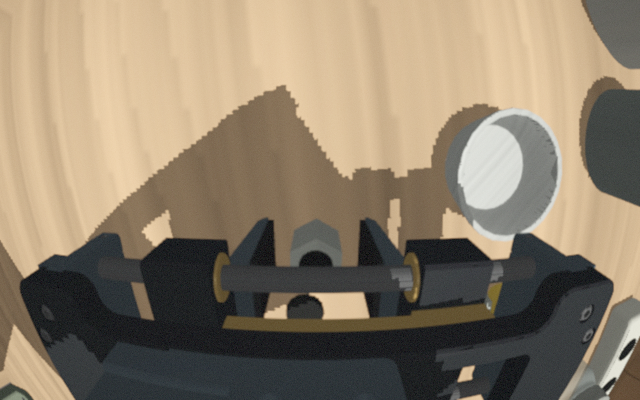

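Request:
drive_tool(motion=[[[0,0,0],[0,0,0]],[[0,0,0],[0,0,0]],[[0,0,0],[0,0,0]],[[0,0,0],[0,0,0]],[[0,0,0],[0,0,0]],[[0,0,0],[0,0,0]],[[0,0,0.01],[0,0,0]],[[0,0,0.03],[0,0,0]],[[0,0,0.035],[0,0,0]],[[0,0,0.025],[0,0,0]]], claw=0, force=40)

```text
time_s: 17.72
ee_pos: [592.0, 333.9, 108.8]
ee_rot: [-179.9, -0.1, -6.8]
force: [1.0, 0.4, -1.2]
gripper_width: 26.4
```

Request:
drive_tool(motion=[[[-0.002,-0.021,0],[0,0,0.12]],[[-0.002,-0.021,0],[0,0,0.12]],[[-0.002,-0.021,0],[0,0,0.12]],[[-0.002,-0.021,0],[0,0,0.12]],[[-0.002,-0.021,0],[0,0,0.12]],[[-0.002,-0.021,0],[0,0,0.12]],[[-0.002,-0.021,0],[0,0,0.12]],[[-0.002,-0.021,0],[0,0,0.12]],[[-0.002,-0.021,0],[0,0,0.12]],[[-0.002,-0.021,0],[0,0,0.12]]])

```text
time_s: 18.55
ee_pos: [571.2, 122.6, 106.4]
ee_rot: [-180.0, 0.0, 62.3]
force: [0.6, 0.8, -1.0]
gripper_width: 26.5
```

Request:
drive_tool(motion=[[[-0.002,-0.021,0],[0,0,0.12]],[[-0.002,-0.021,0],[0,0,0.12]],[[-0.001,-0.002,0],[0,0,0.11]],[[0,0,-0.01],[0,0,0]],[[0,0,-0.02],[0,0,0]],[[0,0,-0.02],[0,0,0]],[[0,0,-0.01],[0,0,0]],[[0,0,0],[0,0,0]],[[0,0,0],[0,0,0]],[[0,0,0],[0,0,0]]])

```text
time_s: 19.38
ee_pos: [567.4, 80.0, 46.8]
ee_rot: [179.9, -0.0, 82.0]
force: [-0.5, 0.3, -0.7]
gripper_width: 26.7
```

```bash
python3 - <<'E'
from h import *
st(); grab("wrist","w12"); grab("top","t12",(150,90,410,300),3)
E
```

```text
t19.38 tcp [567.4  80.   46.8] rot [179.9  -0.   82. ] F [-0.5  0.3 -0.7] w 26.7
```

View pics/w12.png

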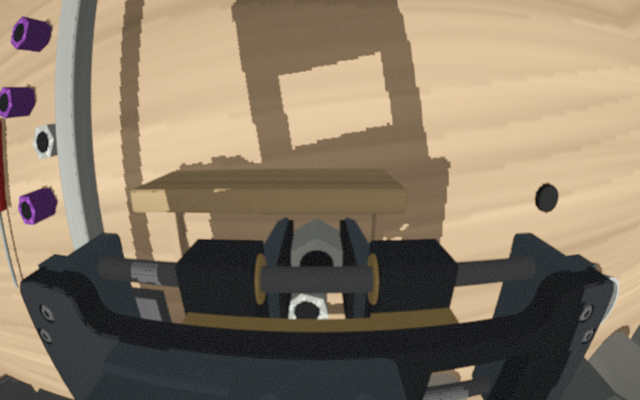

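View pics/t12.png

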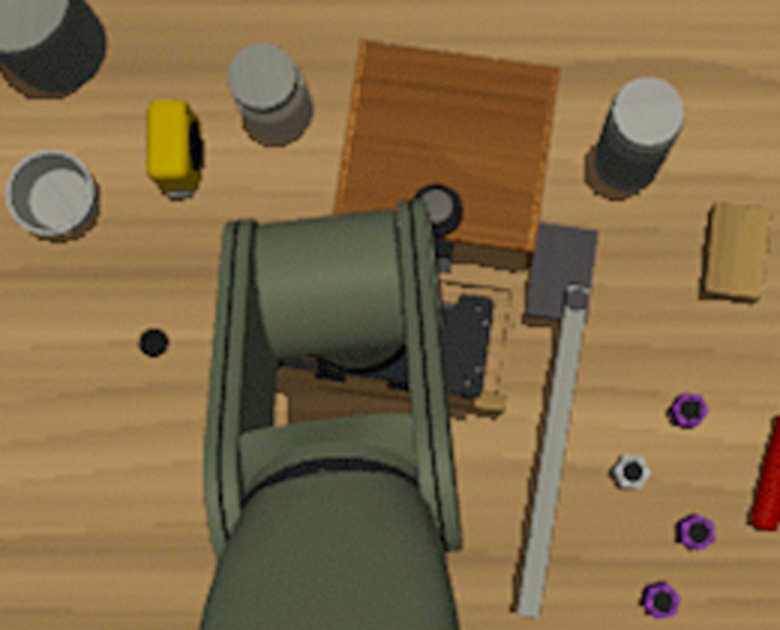

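Request:
drive_tool(motion=[[[-0.001,0,-0.012],[0,0,0]],[[0,0,-0.01],[0,0,0]],[[0,0,-0.005],[0,0,0]],[[0,0,-0.0018],[0,0,0]],[[0,0,0],[0,0,0]],[[0,0,0],[0,0,0]],[[0,0,0],[0,0,0]],[[0,0,0],[0,0,0]],[[0,0,0],[0,0,0]],[[0,0,0],[0,0,0]]])

```text
time_s: 20.32
ee_pos: [565.7, 79.6, 17.5]
ee_rot: [180.0, -0.0, 82.0]
force: [0.3, 0.2, -1.7]
gripper_width: 27.0
```

Request:
drive_tool(motion=[[[0,0,0],[0,0,0]],[[0,0,0],[0,0,0]],[[0,0,0],[0,0,0]],[[0,0,0],[0,0,0]],[[0,0,0.01],[0,0,0]],[[0,0,0.03],[0,0,0]],[[0,0,0.035],[0,0,0]],[[0,0,0.035],[0,0,0]],[[0,-0.02,0.035],[0,0,0]],[[0,-0.03,0.01],[0,0,0]]], claw=0.42)

```text
time_s: 21.15
ee_pos: [568.6, 31.1, 179.2]
ee_rot: [179.4, -0.2, 82.2]
force: [1.0, -0.5, -0.1]
gripper_width: 38.2
```

```bash
python3 - <<'E'
from h import *
st(); grab("wrist","w13"); grab("scene","s13",(220,140,460,350),3)
E
```

```text
t21.15 tcp [568.6  31.1 179.2] rot [179.4  -0.2  82.2] F [ 1.  -0.5 -0.1] w 38.2
```

View pics/w13.png

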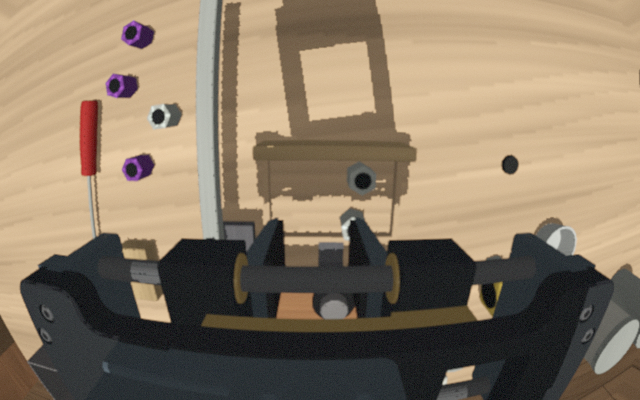

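View pics/s13.png

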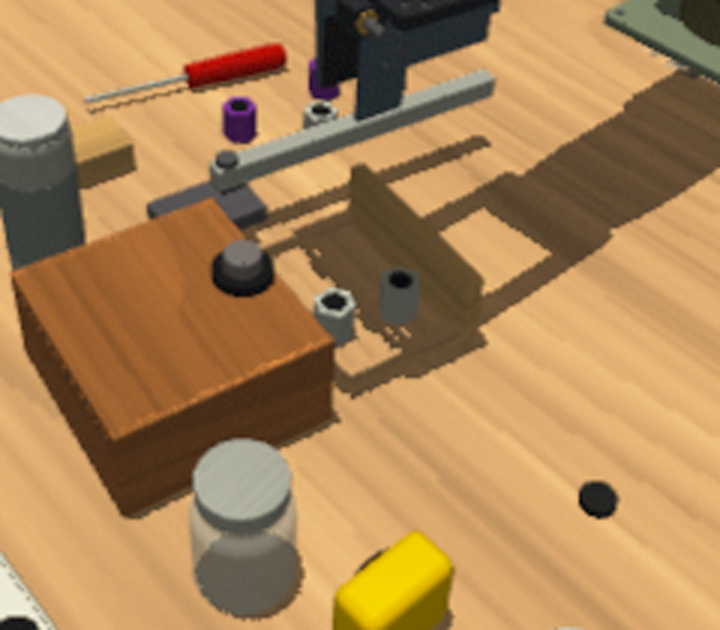

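Request:
drive_tool(motion=[[[-0.004,-0.02,0],[0,0,0]],[[-0.004,-0.02,0],[0,0,0]],[[-0.004,-0.02,0],[0,0,0]],[[-0.004,-0.02,0],[0,0,0]],[[-0.004,-0.02,0],[0,0,0]],[[-0.004,-0.02,0],[0,0,0]],[[-0.004,-0.02,0],[0,0,0]],[[-0.004,-0.018,0],[0,0,0]],[[-0.004,0,0],[0,0,0]],[[0,0,0],[0,0,0]]], claw=0.5)

```text
time_s: 22.08
ee_pos: [528.5, -128.2, 172.0]
ee_rot: [-179.9, -0.1, 81.9]
force: [-0.4, 0.5, -0.4]
gripper_width: 45.5
```

```bash
python3 - <<'E'
from h import *
st(); p,_=grab("wrist","w14"); im=cv2.imread("pics/raw_w14.png")
cv2.imwrite("pics/r14.png",rect(p,"wrist",im,466,-130))
E
```

```text
t22.08 tcp [ 528.5 -128.2  172. ] rot [-1.799e+02 -1.000e-01  8.190e+01] F [-0.4  0.5 -0.4] w 45.5
```

View pics/w14.png

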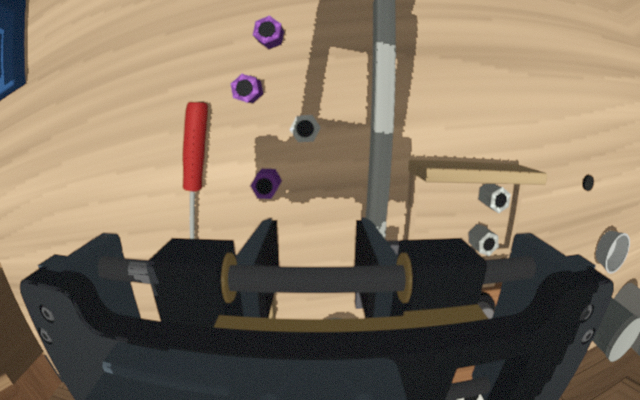

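View pics/r14.png

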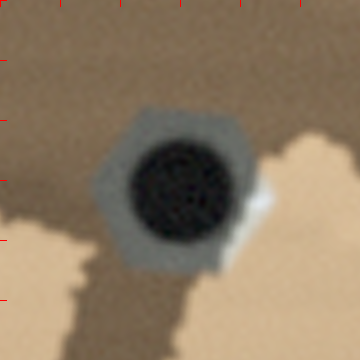

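Request:
drive_tool(motion=[[[-0.02,-0.001,0],[0,0,-0.113]],[[-0.022,-0.001,0],[0,0,-0.113]],[[-0.022,0,-0.02],[0,0,-0.113]],[[0,0,-0.03],[0,0,-0.113]],[[0,0,-0.03],[0,0,0]],[[0,0,-0.03],[0,0,0]],[[0,0,-0.01],[0,0,0]],[[0,0,0],[0,0,0]],[[0,0,0],[0,0,0]],[[0,0,0],[0,0,0]]])

```text
time_s: 22.97
ee_pos: [466.8, -130.0, 53.3]
ee_rot: [179.9, -0.1, 56.1]
force: [1.5, -0.4, -0.5]
gripper_width: 45.8
```

```bash
python3 - <<'E'
from h import *
st(); p,_=grab("wrist","w15")
E
```

```text
t22.97 tcp [ 466.8 -130.    53.3] rot [ 1.799e+02 -1.000e-01  5.610e+01] F [ 1.5 -0.4 -0.5] w 45.8
```

View pics/w15.png

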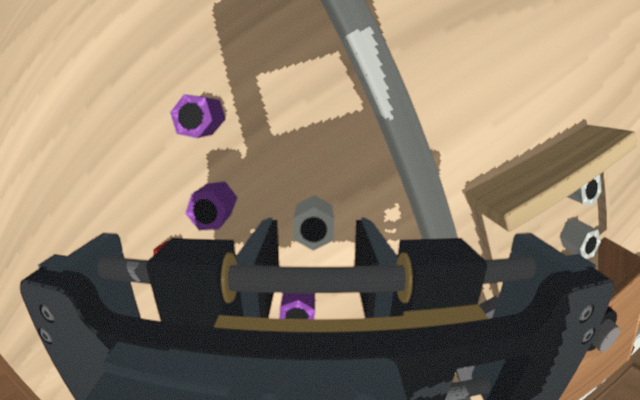

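Request:
drive_tool(motion=[[[-0.002,0,-0.01],[0,0,0]],[[0,0,-0.015],[0,0,0]],[[0,0,-0.012],[0,0,0]],[[0,0,-0.006],[0,0,0]],[[0,0,-0.002],[0,0,0]],[[0,0,0],[0,0,0]],[[0,0,0],[0,0,0]],[[0,0,0],[0,0,0]],[[0,0,0],[0,0,0]],[[0,0,0],[0,0,0]]])

```text
time_s: 23.85
ee_pos: [464.0, -130.5, 7.8]
ee_rot: [179.9, -0.0, 56.1]
force: [1.0, -0.2, 0.2]
gripper_width: 45.6
```

Request:
drive_tool(motion=[[[0,0,0],[0,0,0]],[[0,0,0],[0,0,0]],[[0,0,0],[0,0,0]],[[0,0,0],[0,0,0]],[[0,0,0],[0,0,0]],[[0,0,0],[0,0,0]],[[0,0,0.01],[0,0,0]],[[0,0,0.03],[0,0,0]],[[0,0,0.035],[0,0,0]],[[0,0,0.035],[0,0,0]]], claw=0, force=40)

```text
time_s: 24.68
ee_pos: [462.6, -130.1, 117.8]
ee_rot: [-179.8, 0.0, 56.1]
force: [0.4, -0.9, -1.1]
gripper_width: 26.5
```

```bash
python3 - <<'E'
from h import *
st(); p,_=grab("wrist","w16")
E
```

```text
t24.68 tcp [ 462.6 -130.1  117.8] rot [-179.8    0.    56.1] F [ 0.4 -0.9 -1.1] w 26.5
```

View pics/w16.png

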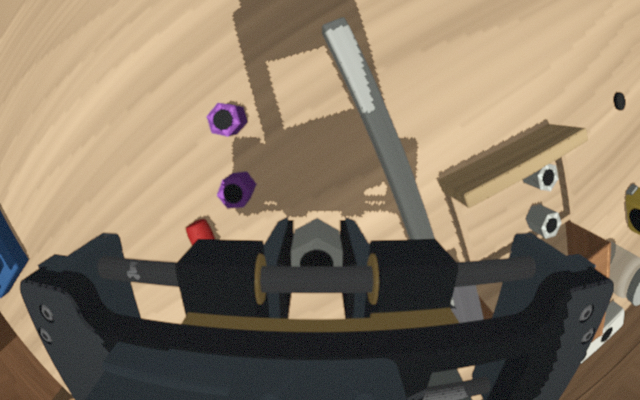

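Request:
drive_tool(motion=[[[0.0145,0.018,0],[0,0,0.057]],[[0.0145,0.018,0],[0,0,0.057]],[[0.0145,0.018,0],[0,0,0.057]],[[0.0145,0.018,0],[0,0,0.057]],[[0.0145,0.018,0],[0,0,0.057]],[[0.0145,0.018,0],[0,0,0.057]],[[0.0145,0.018,0],[0,0,0.057]],[[0.0145,0.018,0],[0,0,0.057]],[[0,0.002,0],[0,0,0]],[[0,0,-0.01],[0,0,0]]])

```text
time_s: 25.57
ee_pos: [581.0, 16.6, 107.9]
ee_rot: [179.8, -0.0, 82.3]
force: [0.6, -0.5, -0.9]
gripper_width: 26.6
```

Request:
drive_tool(motion=[[[0,0,-0.02],[0,0,0]],[[0,0,-0.02],[0,0,0]],[[0,0,-0.02],[0,0,0]],[[0,0,-0.01],[0,0,0]],[[0,0,0],[0,0,0]],[[0,0,0],[0,0,0]],[[0,0,0],[0,0,0]],[[0,0,0],[0,0,0]],[[0,0,0],[0,0,0]],[[0,0,0],[0,0,0]]])

```text
time_s: 26.4
ee_pos: [580.1, 15.6, 38.2]
ee_rot: [179.9, -0.0, 82.2]
force: [-1.0, 0.5, -1.5]
gripper_width: 26.8
```

```bash
python3 - <<'E'
from h import *
st(); p,_=grab("wrist","w17")
E
```

```text
t26.40 tcp [580.1  15.6  38.2] rot [179.9  -0.   82.2] F [-1.   0.5 -1.5] w 26.8
```

View pics/w17.png

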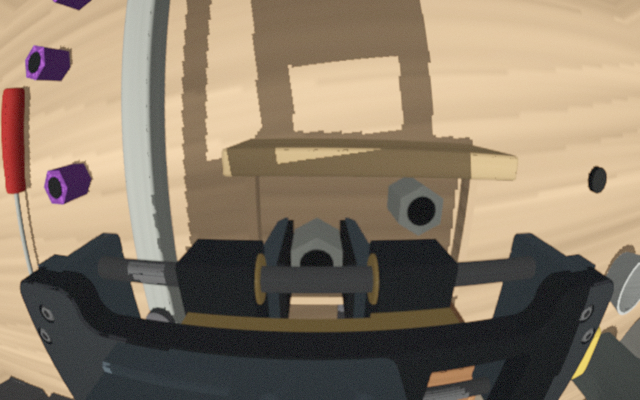

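Request:
drive_tool(motion=[[[0,0,-0.01],[0,0,0]],[[0,0,-0.007],[0,0,0]],[[0,0,-0.003],[0,0,0]],[[0,0,0],[0,0,0]],[[0,0,0],[0,0,0]],[[0,0,0],[0,0,0]],[[0,0,0],[0,0,0]],[[0,0,0],[0,0,0]],[[0,0,0],[0,0,0]],[[0,0,0],[0,0,0]]])

```text
time_s: 27.28
ee_pos: [579.5, 15.6, 17.3]
ee_rot: [-180.0, -0.0, 82.2]
force: [-1.9, -1.1, 5.1]
gripper_width: 26.8
```

Request:
drive_tool(motion=[[[0,0,0],[0,0,0]],[[0,0,0],[0,0,0]],[[0,0,0],[0,0,0]],[[0,0,0],[0,0,0]],[[0,0,0.01],[0,0,0]],[[0,0,0.03],[0,0,0]],[[0,0,0.035],[0,0,0]],[[0,0,0.035],[0,0,0]],[[-0.03,0,0.02],[0,0,0]],[[-0.03,0,0],[0,0,0]]], claw=0.42)

```text
time_s: 28.12
ee_pos: [523.3, 15.6, 152.8]
ee_rot: [179.3, -0.1, 82.2]
force: [0.5, -1.3, -0.6]
gripper_width: 38.6
```

Request:
drive_tool(motion=[[[-0.03,0.004,0],[0,0,0]],[[-0.03,0.004,0],[0,0,0]],[[-0.03,0.004,0],[0,0,0]],[[-0.02,0.004,0],[0,0,0]],[[-0.01,0.004,0],[0,0,0]],[[0,0,0],[0,0,0]],[[0,0,0],[0,0,0]],[[0,0,0],[0,0,0]],[[0,0,0],[0,0,0]],[[0,0,0],[0,0,0]]], claw=0, force=10)

```text
time_s: 28.95
ee_pos: [400.7, 35.5, 147.2]
ee_rot: [180.0, -0.0, 82.2]
force: [-0.4, -0.2, 0.3]
gripper_width: 0.3
```

```bash
python3 - <<'E'
from h import *
st(); grab("wrist","w18"); grab("top","t18"); grab("scene","s18")
E
```

```text
t28.95 tcp [400.7  35.5 147.2] rot [180.   -0.   82.2] F [-0.4 -0.2  0.3] w 0.3
```

View pics/t18.png

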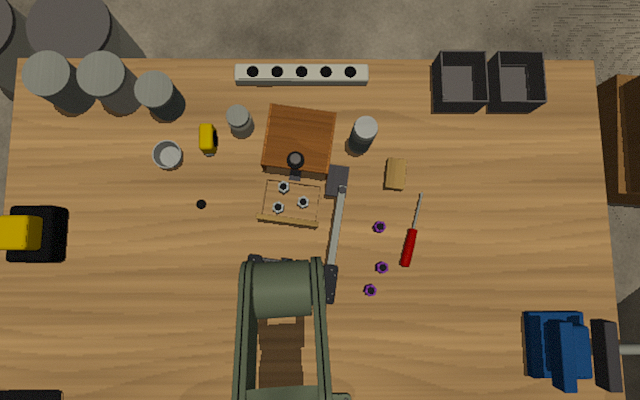

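View pics/s18.png

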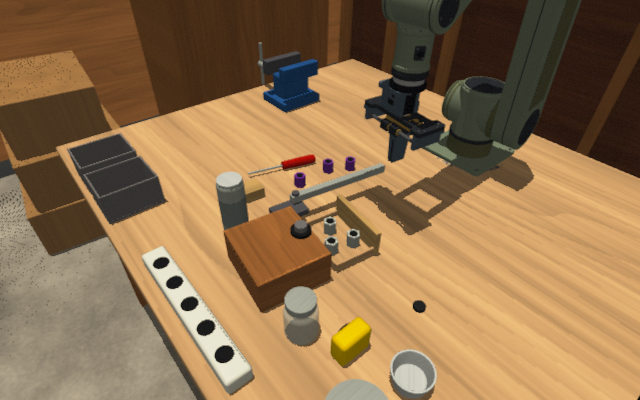

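View pics/w18.png

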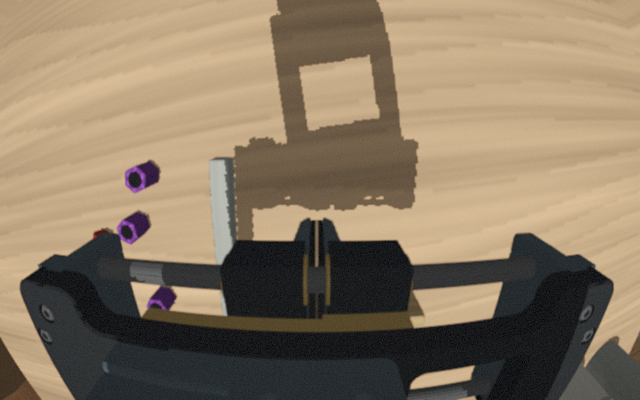

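Request:
drive_tool(motion=[[[0.028,0.008,-0.007],[0,0,0]],[[0.028,0.008,-0.01],[0,0,0]],[[0.028,0.007,-0.02],[0,0,0]],[[0,0,-0.025],[0,0,0]],[[0,0,-0.025],[0,0,0]],[[0,0,-0.02],[0,0,0]],[[0,0,-0.01],[0,0,0]],[[0,0,0],[0,0,0]],[[0,0,0],[0,0,0]],[[0,0,0],[0,0,0]]])

```text
time_s: 29.93
ee_pos: [484.4, 58.6, 31.0]
ee_rot: [179.9, -0.0, 82.2]
force: [0.0, -1.0, 0.2]
gripper_width: 0.6
```

```bash
python3 - <<'E'
from h import *
st(); grab("wrist","w19"); grab("scene","s19",(220,140,460,350),3)
E
```

```text
t29.93 tcp [484.4  58.6  31. ] rot [179.9  -0.   82.2] F [ 0.  -1.   0.2] w 0.6
```

View pics/s19.png

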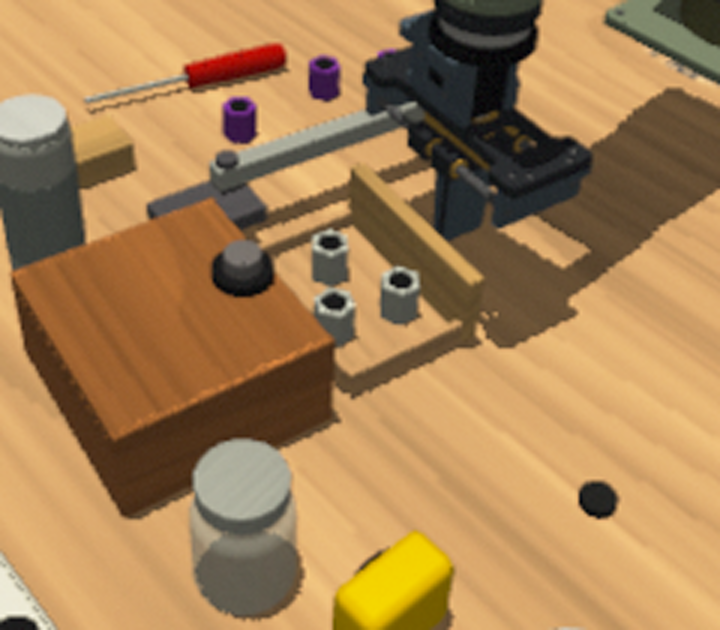

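Request:
drive_tool(motion=[[[0.006,-0.0008,0],[0,0,0]],[[0.006,-0.0008,0],[0,0,0]],[[0.006,-0.0008,0],[0,0,0]],[[0.007,-0.001,0],[0,0,0]],[[0.008,-0.001,0],[0,0,0]],[[0.008,-0.001,0],[0,0,0]],[[0.009,-0.0013,0],[0,0,0]],[[0.009,-0.0013,0],[0,0,0]],[[0.009,-0.0013,0],[0,0,0]],[[0.009,-0.0013,0],[0,0,0]]])

```text
time_s: 30.87
ee_pos: [561.1, 47.8, 30.1]
ee_rot: [-179.9, 0.0, 82.2]
force: [-5.0, -0.4, 1.9]
gripper_width: 0.5
```

Request:
drive_tool(motion=[[[0.009,-0.0013,0],[0,0,0]],[[0.009,-0.0013,0],[0,0,0]],[[0.008,-0.0011,0],[0,0,0]],[[0.007,-0.001,0],[0,0,0]],[[0.006,-0.0008,0],[0,0,0]],[[0.005,-0.0007,0],[0,0,0]],[[0.004,-0.0006,0],[0,0,0]],[[0.003,-0.0004,0],[0,0,0]],[[0.003,-0.0004,0],[0,0,0]],[[0,0,0],[0,0,0]]])

```text
time_s: 31.7
ee_pos: [615.3, 40.1, 30.1]
ee_rot: [180.0, 0.0, 82.2]
force: [-3.1, -0.7, 1.2]
gripper_width: 0.2
```

```bash
python3 - <<'E'
from h import *
st(); grab("wrist","w20"); grab("scene","s20",(220,140,460,350),3)
E
```

```text
t31.70 tcp [615.3  40.1  30.1] rot [180.    0.   82.2] F [-3.1 -0.7  1.2] w 0.2
```

View pics/s20.png

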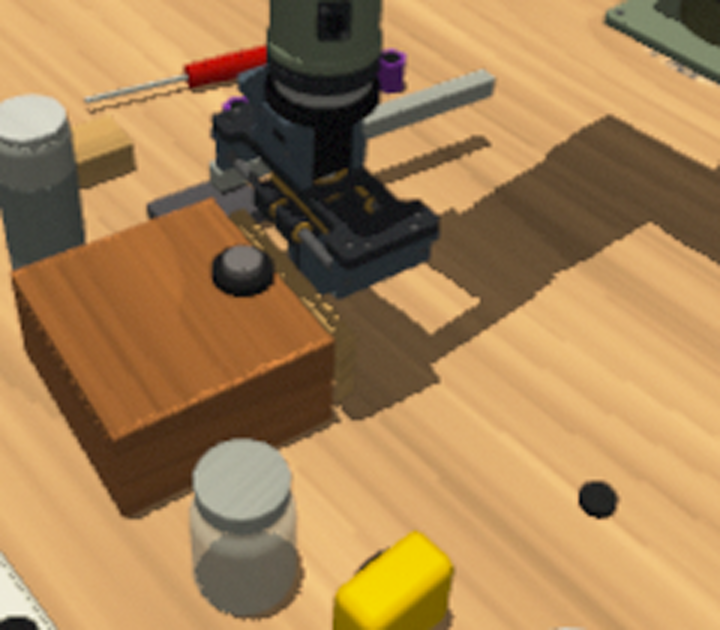

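Nearly shut; press on in small steps.

Request:
drive_tool(motion=[[[0.003,-0.0004,0],[0,0,0]],[[0.003,-0.0004,0],[0,0,0]],[[0.003,-0.0004,0],[0,0,0]],[[0.002,-0.0003,0],[0,0,0]],[[0.002,-0.0003,0],[0,0,0]],[[0.001,0,0],[0,0,0]],[[0.001,0,0],[0,0,0]],[[0,0,0],[0,0,0]],[[0,0,0],[0,0,0]],[[0,0,0],[0,0,0]]])

```text
time_s: 32.63
ee_pos: [625.3, 38.7, 30.2]
ee_rot: [-179.5, 0.1, 82.2]
force: [-14.6, -1.1, 7.9]
gripper_width: 0.2
```

Request:
drive_tool(motion=[[[0,0,0],[0,0,0]],[[0,0,0],[0,0,0]],[[-0.004,0.0005,0],[0,0,0]],[[-0.004,0.0005,0],[0,0,0]],[[-0.004,0.0005,0],[0,0,0]],[[-0.008,0.001,0],[0,0,0]],[[-0.015,0.002,0],[0,0,0]],[[-0.02,0.003,0.01],[0,0,0]],[[-0.03,0.003,0.03],[0,0,0]],[[-0.03,0.003,0.035],[0,0,0]]])

```text
time_s: 33.47
ee_pos: [517.2, 52.2, 100.9]
ee_rot: [-180.0, -0.0, 82.2]
force: [-0.3, 0.4, 0.1]
gripper_width: 0.3
```

```bash
python3 - <<'E'
from h import *
st(); grab("wrist","w21"); grab("scene","s21",(220,140,460,350),3); grab("top","t21",(150,90,410,300),3)
E
```

```text
t33.47 tcp [517.2  52.2 100.9] rot [-180.    -0.    82.2] F [-0.3  0.4  0.1] w 0.3
```

View pics/s21.png

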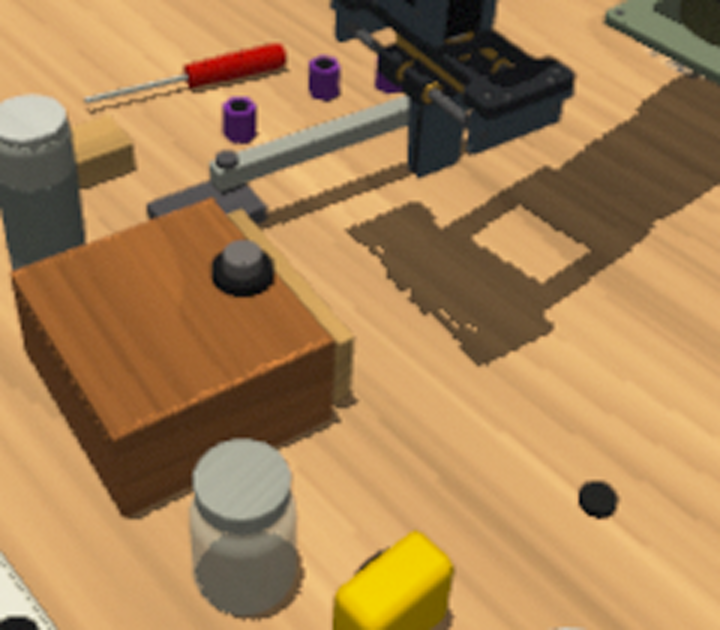

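View pics/t21.png

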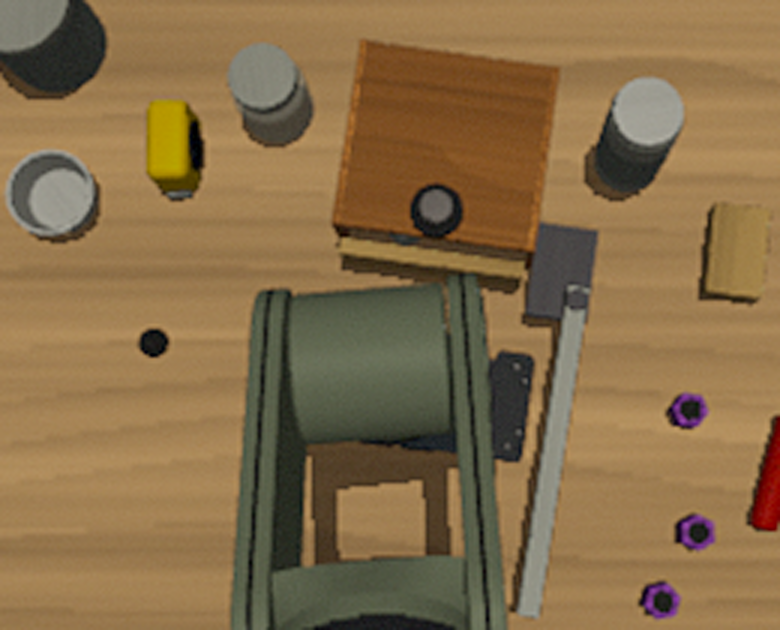

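```bash
python3 - <<'E'
from h import *
piv=np.array([606,-83.]); r=228
def pose(th,off):
    t=np.radians(th); d=np.array([np.cos(t),np.sin(t)]); n=np.array([-np.sin(t),np.cos(t)])
    return piv+r*d+off*n
pts=[pose(171,32),pose(171,23)]+[pose(171-89*k/27,22) for k in range(1,28)]
prev=np.array([517.2,52.2])
for k,q in enumerate(pts): print(k,np.round(q,1),np.round(q-prev,1)); prev=q
E
```

```text
0 [375.8 -78.9] [-141.4 -131.1]
1 [377.2 -70. ] [1.4 8.9]
2 [378.5 -55.9] [ 1.3 14.1]
3 [380.5 -42.9] [ 1.9 13. ]
4 [383.2 -30. ] [ 2.7 12.9]
5 [386.6 -17.3] [ 3.4 12.7]
6 [390.7  -4.8] [ 4.1 12.5]
7 [395.6   7.5] [ 4.9 12.2]
8 [401.1  19.4] [ 5.6 12. ]
9 [407.3  31. ] [ 6.2 11.6]
10 [414.2  42.3] [ 6.9 11.2]
11 [421.8  53.1] [ 7.5 10.8]
12 [429.9  63.5] [ 8.1 10.4]
13 [438.6  73.3] [8.7 9.9]
14 [447.9  82.7] [9.3 9.4]
15 [457.7  91.5] [9.8 8.8]
16 [467.9  99.8] [10.3  8.2]
17 [478.7 107.4] [10.7  7.6]
18 [489.8 114.4] [11.2  7. ]
19 [501.4 120.8] [11.5  6.4]
20 [513.3 126.4] [11.9  5.7]
21 [525.5 131.4] [12.2  5. ]
22 [537.9 135.7] [12.5  4.3]
23 [550.6 139.3] [12.7  3.6]
24 [563.5 142.1] [12.9  2.8]
25 [576.5 144.2] [13.   2.1]
26 [589.6 145.5] [13.1  1.3]
27 [602.8 146. ] [13.2  0.6]
28 [615.9 145.8] [13.2 -0.2]
```

Request:
drive_tool(motion=[[[-0.028,-0.027,0.01],[0,0,0]],[[-0.028,-0.027,0],[0,0,0]],[[-0.028,-0.027,0],[0,0,0]],[[-0.028,-0.027,0],[0,0,0]],[[-0.028,-0.027,0],[0,0,0]],[[0,0,0],[0,0,0]],[[0,0,-0.02],[0,0,0]],[[0,0,-0.025],[0,0,0]],[[0,0,-0.015],[0,0,0]],[[0,0,0],[0,0,0]]])

```text
time_s: 34.45
ee_pos: [377.4, -83.1, 48.6]
ee_rot: [-179.7, -0.0, 82.2]
force: [0.2, -0.3, -0.6]
gripper_width: 0.4
```

```bash
python3 - <<'E'
from h import *
st(); grab("wrist","w22"); grab("scene","s22",(220,140,460,350),3)
E
```

```text
t34.45 tcp [377.4 -83.1  48.6] rot [-179.7   -0.    82.2] F [ 0.2 -0.3 -0.6] w 0.4
```

View pics/w22.png

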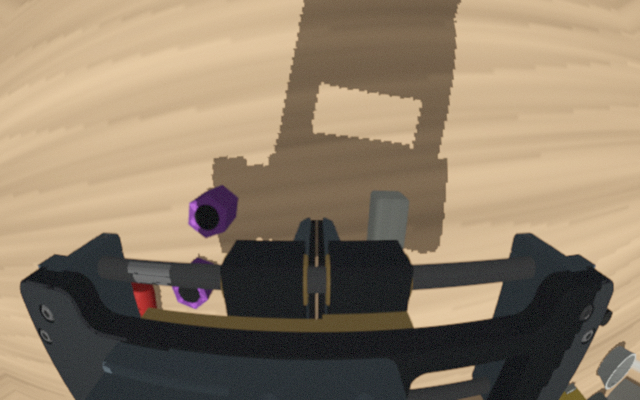

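View pics/s22.png

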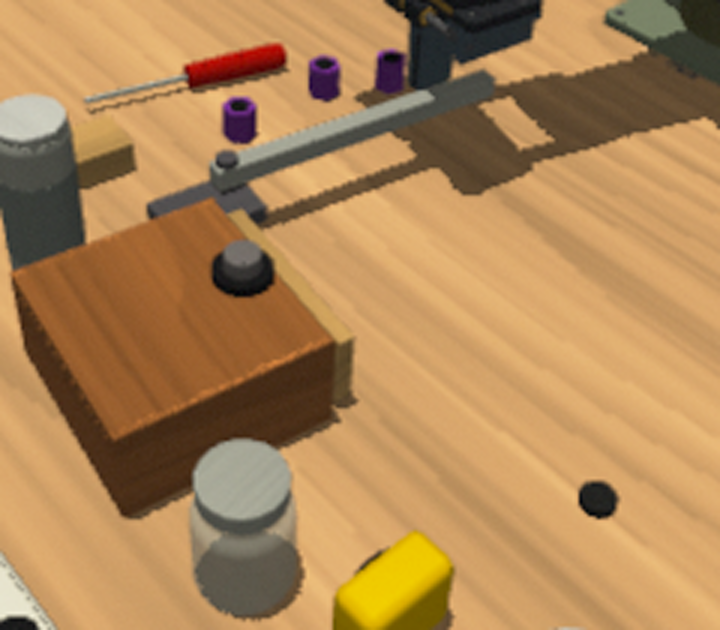

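Request:
drive_tool(motion=[[[0,0.006,-0.003],[0,0,0]],[[0,0.007,-0.002],[0,0,0]],[[0.0013,0.0141,0],[0,0,-0.0575]],[[0.0019,0.013,0],[0,0,-0.0575]],[[0.0027,0.0129,0],[0,0,-0.0575]],[[0.0034,0.0127,0],[0,0,-0.0575]],[[0.0041,0.0125,0],[0,0,-0.0575]],[[0.0049,0.0122,0],[0,0,-0.0575]],[[0.0056,0.012,0],[0,0,-0.0575]],[[0.0062,0.0116,0],[0,0,-0.0575]]])

```text
time_s: 35.38
ee_pos: [408.8, 32.0, 46.9]
ee_rot: [179.9, -0.1, 55.8]
force: [-0.5, -1.1, 0.4]
gripper_width: 0.7
```

Request:
drive_tool(motion=[[[0.0069,0.0112,0],[0,0,-0.0575]],[[0.0075,0.0108,0],[0,0,-0.0575]],[[0.0081,0.0104,0],[0,0,-0.0575]],[[0.0087,0.0099,0],[0,0,-0.0575]],[[0.0093,0.0094,0],[0,0,-0.0575]],[[0.0098,0.0088,0],[0,0,-0.0575]],[[0.0103,0.0082,0],[0,0,-0.0575]],[[0.0107,0.0076,0],[0,0,-0.0575]],[[0.0112,0.007,0],[0,0,-0.0575]],[[0.0115,0.0064,0],[0,0,-0.0575]]])

```text
time_s: 36.22
ee_pos: [502.4, 121.7, 46.8]
ee_rot: [180.0, -0.0, 22.8]
force: [0.1, -1.5, 0.2]
gripper_width: 0.4
```

```bash
python3 - <<'E'
from h import *
st(); grab("scene","s23",(220,140,460,350),3)
E
```

```text
t36.22 tcp [502.4 121.7  46.8] rot [180.   -0.   22.8] F [ 0.1 -1.5  0.2] w 0.4
```

View pics/s23.png

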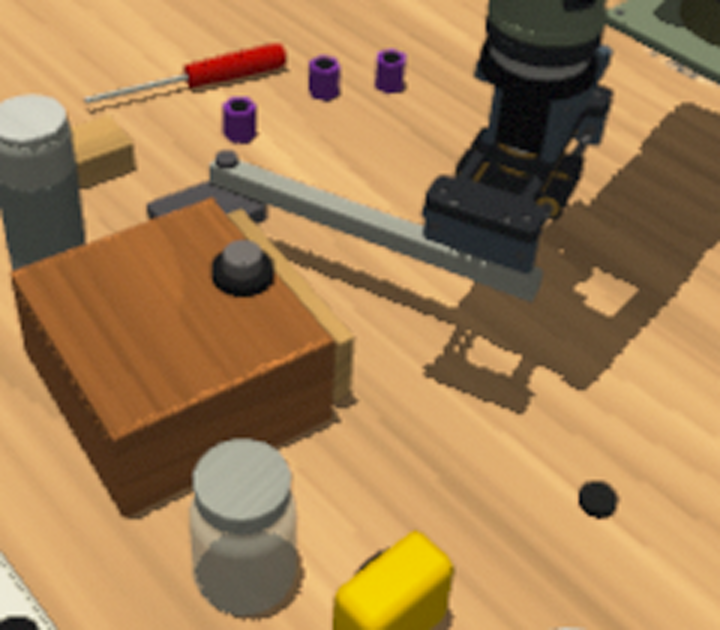

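Request:
drive_tool(motion=[[[0.0119,0.0057,0],[0,0,-0.0575]],[[0.0122,0.005,0],[0,0,-0.0575]],[[0.0125,0.0043,0],[0,0,-0.0575]],[[0.0127,0.0036,0],[0,0,-0.0575]],[[0.0129,0.0028,0],[0,0,-0.0575]],[[0.013,0.0021,0],[0,0,-0.0575]],[[0.0131,0.0013,0],[0,0,-0.0575]],[[0.01,0.0006,0],[0,0,-0.0575]],[[0.007,0,0],[0,0,-0.0575]],[[0.003,0,0],[0,0,0]]])

```text
time_s: 37.1
ee_pos: [611.1, 146.6, 46.6]
ee_rot: [-180.0, -0.1, -6.7]
force: [-0.7, -0.7, 0.0]
gripper_width: 0.6
```

Request:
drive_tool(motion=[[[0.003,0,0],[0,0,0]],[[0.002,0,0],[0,0,0]],[[0.002,0,0],[0,0,0]],[[0.001,0,0],[0,0,0]],[[0.001,0,0],[0,0,0]],[[0,0,0],[0,0,0]],[[0,0,0],[0,0,0]],[[0,0,0],[0,0,0]],[[0,0,0],[0,0,0]],[[0,0,0],[0,0,0]]])

```text
time_s: 37.93
ee_pos: [616.8, 146.0, 46.4]
ee_rot: [180.0, 0.3, -6.7]
force: [-7.4, 0.6, 4.5]
gripper_width: 0.4
```

```bash
python3 - <<'E'
from h import *
st(); grab("scene","s24",(220,140,460,350),3);grab("top","t24",(150,90,410,300),3)
E
```

```text
t37.93 tcp [616.8 146.   46.4] rot [180.    0.3  -6.7] F [-7.4  0.6  4.5] w 0.4
```

View pics/t24.png

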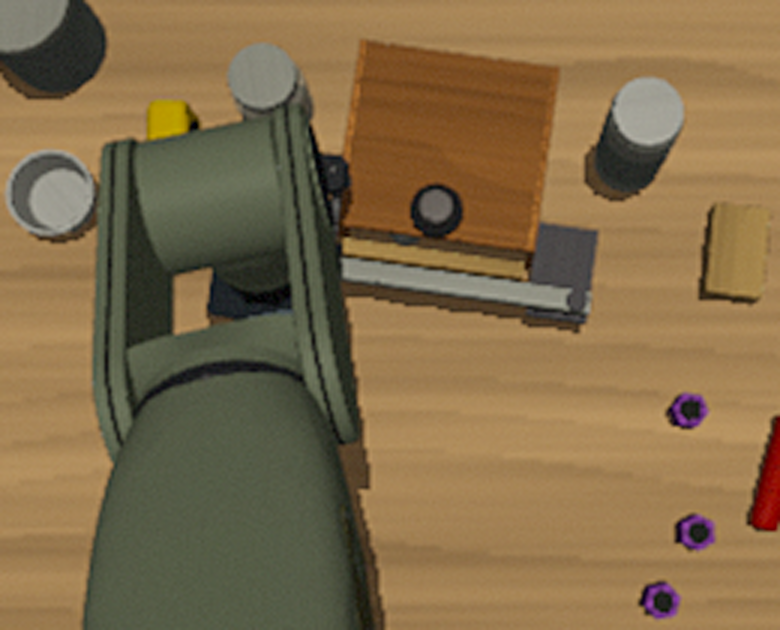

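View pics/s24.png

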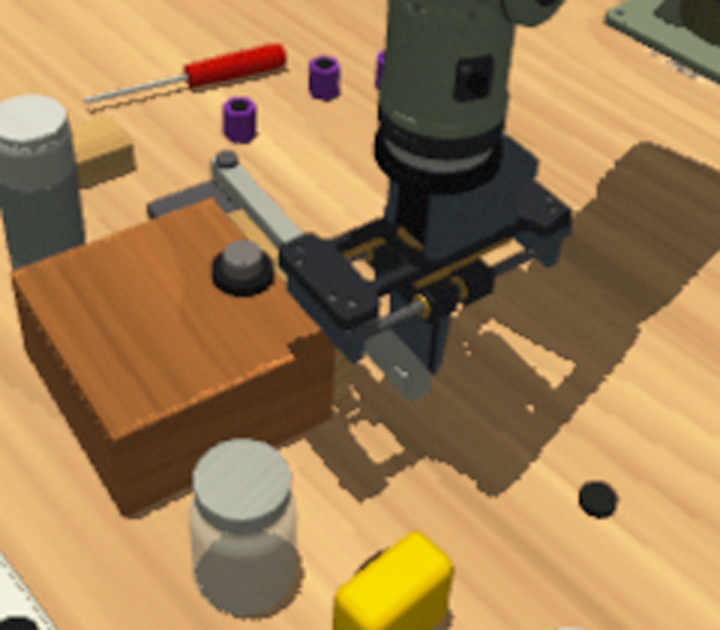

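At the stop (7 N). Back away straight and lift.

Request:
drive_tool(motion=[[[-0.006,0.001,0],[0,0,0]],[[-0.008,0.001,0],[0,0,0]],[[-0.02,0.002,0],[0,0,0]],[[-0.03,0.002,0],[0,0,0]],[[-0.035,0,0.01],[0,0,0]],[[-0.035,0,0.03],[0,0,0]],[[-0.035,0.01,0.035],[0,0,0]],[[-0.03,0.03,0.03],[0,0,0]],[[-0.01,0.035,0],[0,0,0]],[[0,0.035,0],[0,0,0]]])

```text
time_s: 38.87
ee_pos: [424.1, 254.7, 138.6]
ee_rot: [-179.9, -0.2, -6.8]
force: [0.4, -0.3, 0.1]
gripper_width: 0.4
```

Request:
drive_tool(motion=[[[0,0.035,0],[0,0,0]],[[0,0.035,0],[0,0,0]],[[0,0.035,0],[0,0,0]],[[0,0.03,0],[0,0,0]],[[0,0,0],[0,0,0]],[[0,0,0],[0,0,0]],[[0,0,0],[0,0,0]],[[0,0,0],[0,0,0]],[[0,0,0],[0,0,0]],[[0,0,0],[0,0,0]]])

```text
time_s: 39.7
ee_pos: [426.2, 388.2, 136.6]
ee_rot: [-180.0, -0.0, -6.8]
force: [0.9, 0.3, -0.5]
gripper_width: 0.7
```

```bash
python3 - <<'E'
from h import *
st(); grab("scene","s25");p,_=grab("top","t25",(150,90,410,300),3)
E
```

```text
t39.70 tcp [426.2 388.2 136.6] rot [-180.    -0.    -6.8] F [ 0.9  0.3 -0.5] w 0.7
```

View pics/t25.png

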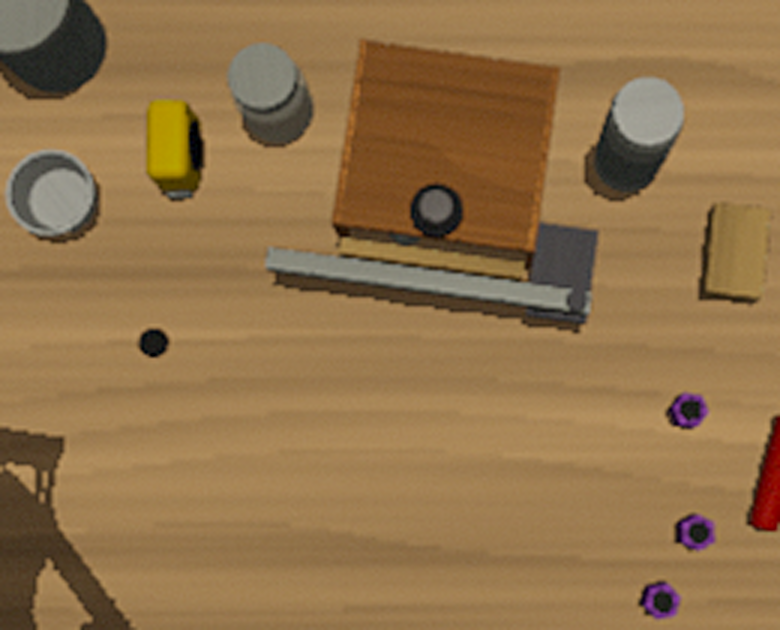

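View pics/s25.png

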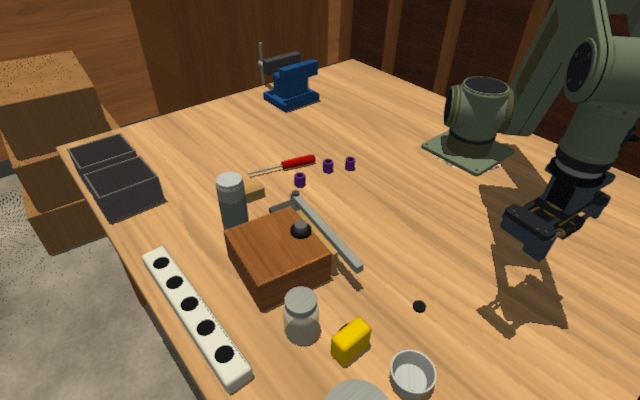

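```bash
python3 - <<'E'
from h import *
a=cv2.imread("pics/topc.png")[200:300,320:560]; b=cv2.imread("pics/t25.png")[200:300,320:560]
cv2.imwrite("pics/cmp.png",cv2.resize(np.vstack([a,b]),None,fx=3,fy=3)[:600])
p=env.camera_params("top"); print(px2w(p,"top",(404/3+150,240/3+90),42))
E
```

```text
[660.74488832  61.98420224  42.        ]
```

View pics/cmp.png

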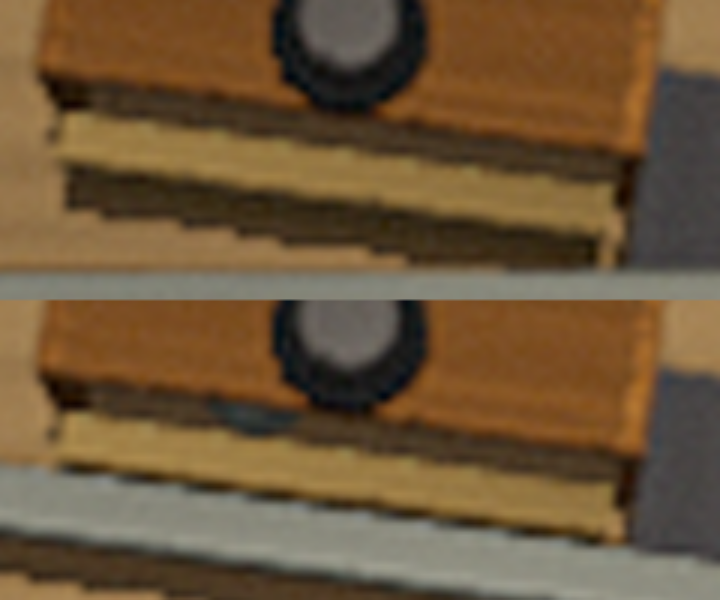

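```bash
python3 -c "
from workcell import env
print(env.job_done(), env.state()['time_s'])"
```

```text
the job is handed in; nothing more can be done
the job is handed in; nothing more can be done
```

The job is handed in. All three steel nuts on the bench are now standing in the drawer, the drawer is shut, and the bar lies flat across its front. The run took about 40 s of the 208 s allowed.

**Order of work:** I swung the bar out to about square and pressed the button, and the drawer sprang right out. I then put the nuts in one by one, pushed the drawer shut until it met about 15 N, and swung the bar back to its stop, where the force was about 7 N.

**Last checks:**
- **Nuts:** I saw all three standing in the drawer before shutting it. Afterwards the edge of one showed in the gap above the drawer front, where it was placed. No steel nut was left on the bench.
- **Drawer:** It stayed at its original shut position after I backed the gripper away, so I take it as latched.
- **Bar:** It lies parallel to the chest's front.
- **Everything else:** In the pictures, the three purple look-alikes, the rubber foot and the other things are where they were, and the gripper is clear.

The cameras disagreed by up to about 7 mm on some positions (the button and bar). This affected none of the steps.

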